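# Sweep the loose hex nuts into the catch fence

### The arm

A 7-joint arm with a two-finger parallel gripper is mounted at the origin on the work surface; the furniture and walls round the work are solid. World frame = base frame: x ahead of the robot, y to its left, z up, the work surface at z = 0. Lengths are in m, angles in rad, forces in N, time in s.
With the tool pointing down it reaches from about 0.35 to 0.9 m from the base axis. Payload 7.2 kg.
Tool frame: the origin (TCP) lies midway between the tips of the shut fingers; the grasp point (between the pads) lies 19 mm behind it; z points along the fingers, y is the direction in which the jaws open and shut (so a half turn about z gives the same grasp; the last joint's range is limited). The gripper opens to 85 mm and grips with 20 to 120 N. Pads are 22 mm wide; open, the fingers measure 114 mm over their backs; the gripper's body (76 mm by 85 mm) begins 54 mm behind the grasp point. The pads swing forward as they close: fully open they stand 13 mm farther back than shut.
Start: joints at [-1.248, 0.411, -0.013, 1.596, 0.006, 1.134, -0.082], TCP at [0.238, 0.578, 0.231] pointing down, gripper open.
Joint ranges: [-2.95, 2.95], [-0.29, 1.99], [-1.47, 1.44], [0.14, 2.54], [-1.03, 4.17], [0.13, 1.85], [-2.86, 2.86]. Speed limits (rad/s): [2.39, 2.39, 3.01, 3.01, 3.14, 3.14, 3.14].

### API

Orientations are given as [roll, pitch, yaw] about the fixed x, y, z axes, in that order (R = Rz(yaw) Ry(pitch) Rx(roll)).
In Python, from rig import manip gives the robot as it stands. The module is installed in compiled form; this text tells all that it offers.
- The arm moves only by the tool play_rows, never from a script. Its argument "motion" is a list of rows, each a list of 7 numbers: the closure, from 0 (fully open) to 1 (shut), then the shift along the tool's x, y, z in mm, then the turn, a rotation vector about the tool's x, y, z in rad. In form: [[grip, dx, dy, dz, wx, wy, wz], ...]. A call has 1 to 10 rows; each row shifts and turns the pose as measured when the row begins, along the tool's axes as they then stand; what a row does not reach is not made up. A row lasts 1/12 s, in which the tool goes at most 41.7 mm and 7.16 degrees, less where a joint would pass 70% of its speed; a pose out of reach is approached as far as the arm can. A call with a gripper value outside its range is refused whole. The fingers move at their own pace and stop on an object; "squeeze" is the grip in N (left out, the last holds). Time passes only in rows, so rows that do not move let the fingers close. It gives the time, the measured TCP pose, the force and the opening at its end, in the units of the state.
- manip.sense(): the state, without advancing time (a new reading comes with each control period).
- manip.camera(name): name is "scene" or "top"; returns the picture (420x560x3 uint8, blue, green, red); there is no depth.
- manip.get_calibration(name): a dict with "fx", "fy", "cx", "cy" (pixels), "T" (4x4, takes a point from camera to world coordinates). Camera axes: x right, y down, z forward; pixel columns grow to the right and rows downward; lengths in m; the calibration is good to about 2 mm. A picture is of the moment at which its call begins. get_calibration takes no time and is no camera call.
- manip.job_done(): hands the job in, once; it reports no verdict.
The state is a dict: "t": time; "joint_pos": joint angles; "joint_velocities": joint speeds; "joint_efforts": joint torques, N m; "position": TCP position; "orientation": TCP orientation; "force": force on the tool from outside, world axes, zero at the start; "torque": the same for the moment, N m; "finger_gap": opening from 0.0 (shut) to 1.0 (fully open).
Only numpy, scipy, OpenCV 4.12 (cv2) and the standard library are available. Lean on these libraries where they do the work, as an engineer would, in place of code of your own. Each camera call takes 0.05 s, during which the arm holds its last target.

### The job

Sweep the three loose steel hex nuts along the bench with the fingertips, through the open side of the low three-sided metal fence, until each lies down completely inside it. Only push them, never lift a nut off the bench, and leave the gear, the bushing, the loupe and the tape roll where they are.

Things in the scene. Friction and masses are not known exactly. Their poses are not given: they have to be found in the camera images.
- nut_a_center (a point): plain steel hex nut lying flat on the bench, 30 mm across flats (35 across corners), 16 mm high, 17 mm bore, about 60 g, loose, slides when pushed low from the side; the three nuts are alike. Point at its centre, 8 mm above the bench; its z axis is the bore axis
- nut_b_center (a point): plain steel hex nut lying flat on the bench, 30 mm across flats (35 across corners), 16 mm high, 17 mm bore, about 60 g, loose, slides when pushed low from the side; the three nuts are alike. Point at its centre, 8 mm above the bench; its z axis is the bore axis
- nut_c_center (a point): plain steel hex nut lying flat on the bench, 30 mm across flats (35 across corners), 16 mm high, 17 mm bore, about 60 g, loose, slides when pushed low from the side; the three nuts are alike. Point at its centre, 8 mm above the bench; its z axis is the bore axis
- nut_a: the same hex nut; origin at the centre of its underside as it lay at the start
- nut_b: the same hex nut; origin at the centre of its underside as it lay at the start
- nut_c: the same hex nut; origin at the centre of its underside as it lay at the start
- catch_fence: fixed low fence of aluminium angle on the bench, no floor: two side walls and a back wall, one side open (the mouth). Inside 150 mm wide, 100 deep; walls 3 mm thick, 20 high; flange outside 16 wide, 3 thick. Origin on the bench, mid-mouth; x points in to the back wall (x = 100 mm), side walls at y = +-75 mm, z up. Nuts and gear lie in an arc about 140 mm before the mouth, a clear straight way in from each
- monitor: fixed equipment: monitor on a foot, standing to the left between the robot and the bench's far half, screen turned away from the robot; panel 625 mm wide (along world y, +-312 mm from the origin), its top 520 mm above the bench. Origin under its foot. Keep the elbow and the wrist clear of its right edge
- gear: loose steel spur gear, 51 mm diameter, 20 mm high, lying flat among the nuts; bystander. Origin at the centre of its underside
- bushing: loose flanged brass bushing, 33 mm diameter, 30 mm high, upright beside the fence, outside it; bystander. Origin at the centre of its underside
- loupe: loose black loupe, 37 mm diameter, 32 mm high, upright beside the fence on the other side, outside it; bystander. Origin at the centre of its underside
- tape_roll: loose roll of tape, 96 mm diameter, 25 mm high, lying flat to the left of the work; bystander. Origin at the centre of its underside
Things that resemble listed ones, but are neither listed nor needed, are in the scene too. What is shaped like the nut_b but brown is not meant.

How it is judged:
By the outcome, as a careful person would: the job done as asked, in the order asked, and still so for the second after the job is handed in, with the robot touching nothing.
It also fails if it takes over 67 s, if anything falls off the work surface, if the arm or the gripper's body presses on something with over 40 N, if the wrist force passes 120 N, or if a joint passes its speed limit or range.

## Working session

There is one attempt and no reset: what is moved stays moved. The work goes in short steps, Python scripts to look and compute and a tool call to move; the robot and the scene stay as the last step left them, time stands still between calls to the robot, and variables do not carry over. Pictures are saved under pics/ and viewed, and the job is handed in when it is done.

Besides the shell and the picture viewer there is one more tool, called after "Call:" as name(argument=value, ...) on one line, values as JSON. play_rows: Moves the arm, as the interface text tells. Its arguments: {"type":"object","properties":{"motion":{"type":"array"},"squeeze":{"type":"number"}},"required":["motion"]}

```bash
mkdir -p pics; python3 - <<'E'
from rig import manip
import cv2
for n in("scene","top"):
    cv2.imwrite(f"pics/{n}0.png",manip.camera(n)); c=manip.get_calibration(n); print(n,c)
print(manip.sense())
E
```

```text
scene {'fx': 508.79388435915564, 'fy': 508.79388435915564, 'cx': 271.117457451031, 'cy': 209.56273966231714, 'T': array([[ 0.6889093 , -0.30724701,  0.65650838, -0.39596239],
       [-0.72469338, -0.2732715 ,  0.63256794, -0.95996199],
       [-0.01494958, -0.91154921, -0.41091915,  0.5642279 ],
       [ 0.        ,  0.        ,  0.        ,  1.        ]])}
top {'fx': 392.14316911727695, 'fy': 392.14316911727695, 'cx': 277.00915486348106, 'cy': 206.91029339898392, 'T': array([[-0.00899743, -0.9946521 ,  0.10288945,  0.3712505 ],
       [-0.99969861,  0.00659701, -0.02364656, -0.11857386],
       [ 0.02284134, -0.1030712 , -0.99441169,  1.03972939],
       [ 0.        ,  0.        ,  0.        ,  1.        ]])}
{'t': 0.1, 'joint_pos': array([-1.24820336,  0.41180635, -0.0126747 ,  1.59692282,  0.00558233,
        1.13429451, -0.08222079]), 'joint_velocities': array([-0.00153773, -0.00186791, -0.00013686, -0.00080541, -0.00074007,
        0.0020895 ,  0.0002742 ]), 'joint_efforts': array([ 3.22801017e-03, -6.01830125e+01,  6.84660003e-01, -3.00081003e+01,
        1.41163220e-02,  6.60887177e-03, -2.96125825e-05]), 'position': array([0.23796371, 0.57746839, 0.23056117]), 'orientation': array([-3.14020039e+00,  9.71525612e-05,  2.75076129e+00]), 'force': array([ 0.07906641, -0.13332541, -0.65843611]), 'torque': array([ 0.04356879,  0.02237542, -0.03074939]), 'finger_gap': 0.9986242743766336}
```

View pics/top0.png

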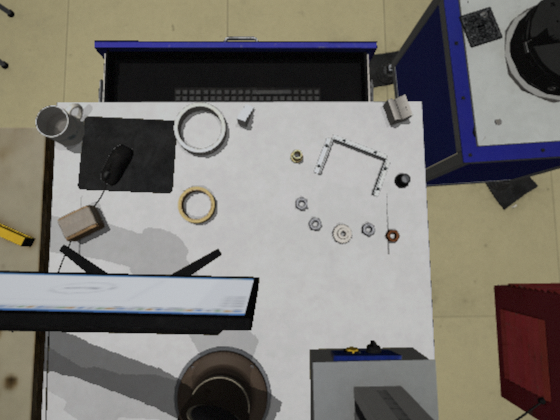

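View pics/scene0.png

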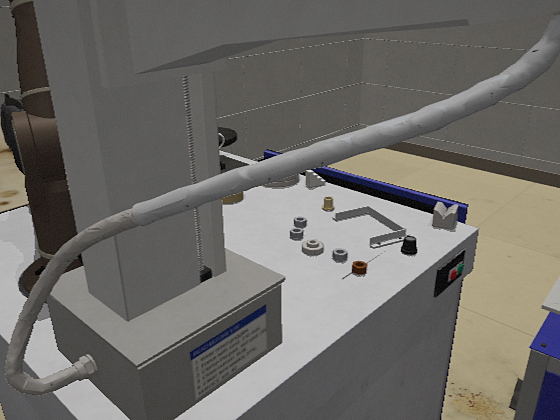

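```bash
cat > h.py <<'E'
from rig import manip
import numpy as np, cv2
def pix2w(n,u,v,z):
    c=manip.get_calibration(n);T=c["T"]
    d=T[:3,:3]@np.array([(u-c["cx"])/c["fx"],(v-c["cy"])/c["fy"],1]);o=T[:3,3]
    return o+d*(z-o[2])/d[2]
def w2pix(n,p):
    c=manip.get_calibration(n);T=c["T"]
    q=T[:3,:3].T@(np.array(p)-T[:3,3]);return c["fx"]*q[0]/q[2]+c["cx"],c["fy"]*q[1]/q[2]+c["cy"]
def crop(im,x,y,w,h,s,f):
    cv2.imwrite(f,cv2.resize(im[y:y+h,x:x+w],None,fx=s,fy=s,interpolation=cv2.INTER_CUBIC))
E
python3 - <<'E'
from h import *
crop(cv2.imread("pics/top0.png"),280,120,140,140,5,"pics/_t.png")
im=cv2.resize(cv2.imread("pics/top0.png")[125:245,280:420],None,fx=5,fy=5,interpolation=cv2.INTER_CUBIC)
for i in range(0,140,20): cv2.putText(im,str(280+i),(i*5,10),0,.4,(0,0,255)); cv2.line(im,(i*5,0),(i*5,599),(0,0,255),1)
for i in range(0,120,20): cv2.putText(im,str(125+i),(0,i*5+10),0,.4,(0,0,255)); cv2.line(im,(0,i*5),(699,i*5),(0,0,255),1)
cv2.imwrite("pics/top0c.png",im)
im=cv2.resize(cv2.imread("pics/scene0.png")[180:290,270:430],None,fx=5,fy=5,interpolation=cv2.INTER_CUBIC)
cv2.imwrite("pics/scene0c.png",im)
E
```

```text
(no output)
```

View pics/top0c.png

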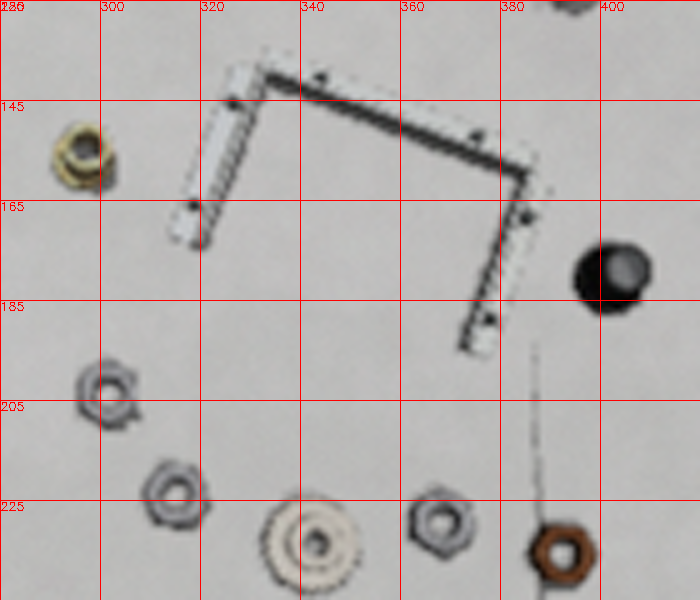

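View pics/scene0c.png

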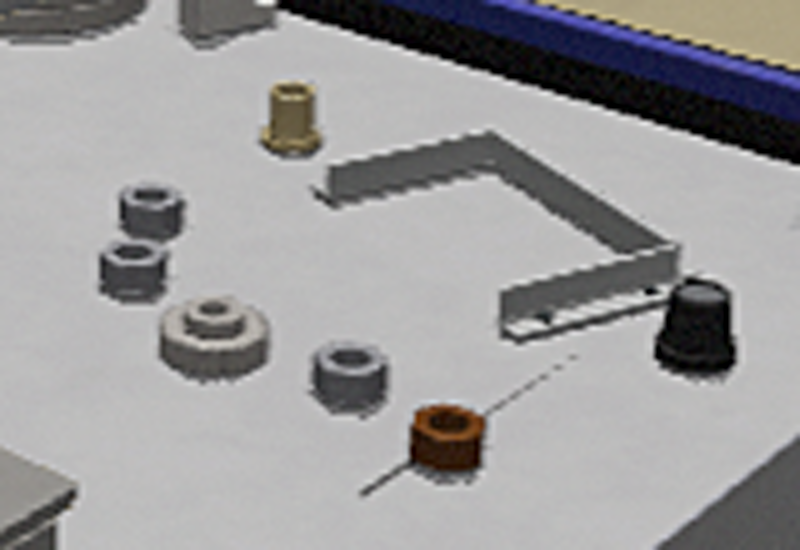

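```bash
python3 - <<'E'
from h import *
np.set_printoptions(precision=4,suppress=True)
P=lambda n,u,v,z:print(n,pix2w("top",u,v,z))
for n,u,v,z in [("n1",301.6,203.5,.014),("n2",315.3,223.6,.014),("n3",368,229.3,.014),("gear",342.5,233.3,.02),("rust",392,236,.014),("bush",297,155,.02),("loupe",403,180,.02),("tape",197,204,.02)]:P(n,u,v,z)
C=[pix2w("top",u,v,.018) for u,v in [(320.3,174),(333.8,140.5),(384.8,160),(372.5,194.5)]]
print(np.array(C)); 
for i in range(3): print(np.linalg.norm(C[i+1]-C[i]))
# scene cross-check
S=lambda n,u,v,z:print("S",n,pix2w("scene",270+u/5,180+v/5,z))
S("n1",152,197,.016);S("n2",133,253,.016);S("n3",350,357,.016)
S("Lm",329,170,.02);S("Lb",490,133,.02);S("Rb",678,247,.02);S("Rm",501,294,.02)
print("monitor right edge", pix2w("top",258,278,.52), pix2w("top",253,320,.4))
print("grey box", [pix2w("top",310,350,.2),pix2w("top",435,350,.2)])
E
```

```text
n1 [ 0.486  -0.2079  0.014 ]
n2 [ 0.4327 -0.2431  0.014 ]
n3 [ 0.4166 -0.3817  0.014 ]
gear [ 0.4065 -0.313   0.02  ]
rust [ 0.3985 -0.4445  0.014 ]
bush [ 0.6149 -0.1971  0.02  ]
loupe [ 0.5463 -0.4779  0.02  ]
tape [0.4858 0.0656 0.02  ]
[[ 0.5639 -0.2584  0.018 ]
 [ 0.6546 -0.2965  0.018 ]
 [ 0.601  -0.4319  0.018 ]
 [ 0.5083 -0.3957  0.018 ]]
0.09840787588870437
0.14563609623506044
0.09952850415132475
S n1 [ 0.4853 -0.2123  0.016 ]
S n2 [ 0.4316 -0.2463  0.016 ]
S n3 [ 0.4181 -0.3847  0.016 ]
S Lm [ 0.563 -0.264  0.02 ]
S Lb [ 0.6559 -0.2989  0.02  ]
S Rb [ 0.6028 -0.44    0.02  ]
S Rm [ 0.5064 -0.4046  0.02  ]
monitor right edge [ 0.3318 -0.1052  0.52  ] [ 0.2568 -0.094   0.4   ]
grey box [array([ 0.1586, -0.2044,  0.2   ]), array([ 0.1548, -0.4667,  0.2   ])]
```

```bash
python3 - <<'E'
from h import *
np.set_printoptions(precision=3,suppress=True)
# triangulate box corners: top (310,350)&(435,350) <-> scene (?)
def ray(n,u,v):
    c=manip.get_calibration(n);T=c["T"]; d=T[:3,:3]@np.array([(u-c["cx"])/c["fx"],(v-c["cy"])/c["fy"],1]);return T[:3,3],d/np.linalg.norm(d)
def tri(a,b):
    (o1,d1),(o2,d2)=a,b
    s=np.linalg.lstsq(np.stack([d1,-d2],1),o2-o1,rcond=None)[0]
    p,q=o1+s[0]*d1,o2+s[1]*d2; return (p+q)/2,np.linalg.norm(p-q)
print("boxcorner right-front",tri(ray("top",432,352),ray("scene",284,278)))
print("box L front",tri(ray("top",311,350),ray("scene",218,232)))
print("column corner",tri(ray("top",357,388),ray("scene",225,265)),tri(ray("top",425,390),ray("scene",226,278)))
for z in (.7,.8,.9,1.0):
  print(z,[pix2w("scene",u,v,z) for u,v in((130,72),(467,22),(82,0))])
print("mon top",pix2w("top",253,330,.52),pix2w("top",258,278,.1),pix2w("top",253,312,.52))
E
```

```text
boxcorner right-front (array([ 0.128, -0.487,  0.125]), np.float64(0.008735475346983441))
box L front (array([ 0.16 , -0.236,  0.113]), np.float64(0.06033994097818596))
column corner (array([ 0.078, -0.342,  0.115]), np.float64(0.06894268008767879)) (array([ 0.047, -0.453,  0.148]), np.float64(0.026230135510903106))
0.7 [array([-0.86 , -1.728,  0.7  ]), array([-2.139, -1.725,  0.7  ]), array([-2.788, -5.565,  0.7  ])]
0.8 [array([-1.203, -2.295,  0.8  ]), array([-3.422, -2.288,  0.8  ]), array([-4.55 , -8.956,  0.8  ])]
0.9 [array([-1.545, -2.861,  0.9  ]), array([-4.706, -2.852,  0.9  ]), array([ -6.312, -12.348,   0.9  ])]
1.0 [array([-1.887, -3.427,  1.   ]), array([-5.989, -3.415,  1.   ]), array([ -8.073, -15.739,   1.   ])]
mon top [ 0.266 -0.099  0.52 ] [ 0.3   -0.094  0.1  ] [ 0.288 -0.099  0.52 ]
```

```bash
python3 - <<'E'
from h import *
crop(cv2.imread("pics/top0.png"),160,240,290,180,2.7,"pics/top0d.png")
E
```

```text
(no output)
```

View pics/top0d.png

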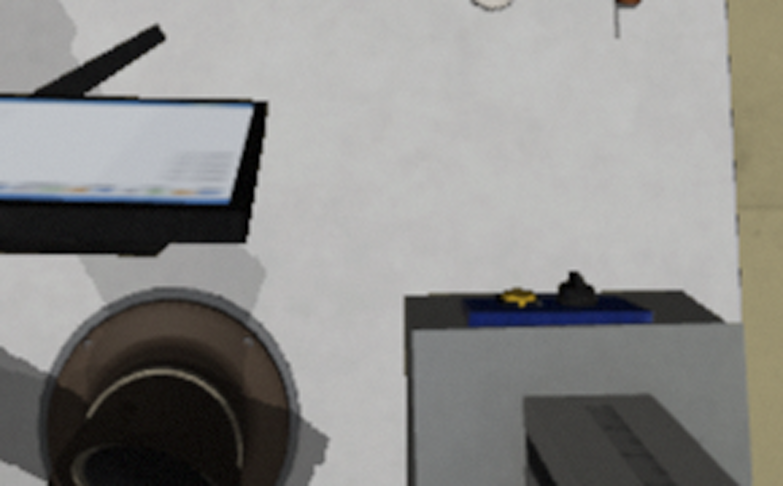

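```bash
python3 - <<'E'
from h import *
im=cv2.imread("pics/scene0.png"); im=cv2.convertScaleAbs(im,alpha=1.5,beta=10)
crop(im,0,0,560,420,1.42,"pics/scene0e.png")
E
```

```text
(no output)
```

View pics/scene0e.png

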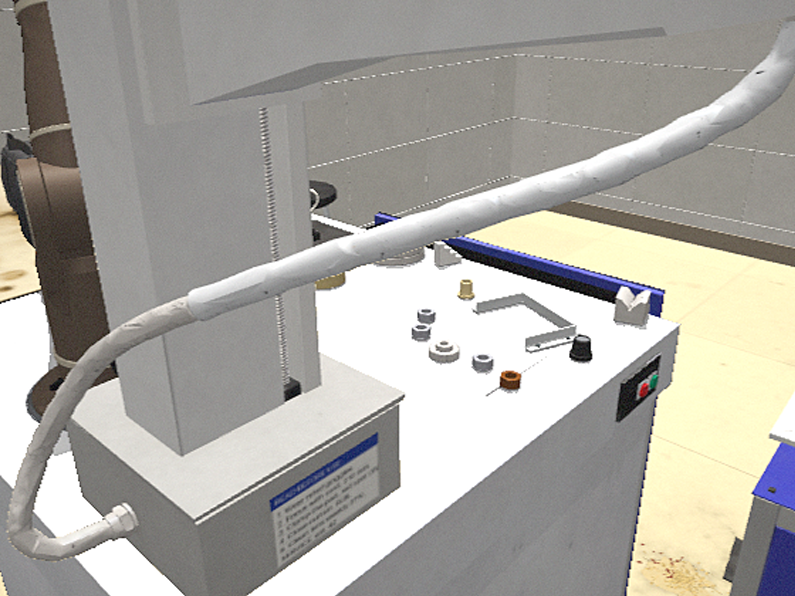

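Call:
play_rows(motion=[[0.7, 0, 0, -40, 0, 0, 0], [0.7, 0, 0, -40, 0, 0, 0], [0.7, 0, 0, -40, 0, 0, 0]])

```text
t: 0.35
position: [0.2363, 0.5728, 0.3417]
orientation: [-3.117, 0.002, 2.751]
force: [0.3, 1.4, 0.1]
finger_gap: 0.603
```

```bash
python3 - <<'E'
from h import *
print(manip.sense())
E
```

```text
{'t': 0.35, 'joint_pos': array([-1.25421013,  0.350982  , -0.00477602,  1.42678043,  0.00145723,
        1.38811697, -0.07861969]), 'joint_velocities': array([-0.02948322, -0.19853677,  0.03892058, -0.83478569, -0.01511011,
        1.05030024,  0.01278875]), 'joint_efforts': array([ 3.79905626e-01, -5.86888969e+01,  6.00463729e-01, -2.89968252e+01,
        3.47185135e-02, -1.44173864e+00, -2.27007538e-02]), 'position': array([0.23625381, 0.57283317, 0.34170695]), 'orientation': array([-3.11736790e+00,  1.69165892e-03,  2.75119418e+00]), 'force': array([0.31949135, 1.44345442, 0.07065995]), 'torque': array([ 0.07610807, -0.00464566,  0.01976408]), 'finger_gap': 0.6031456468995209}
```

Call:
play_rows(motion=[[0.75, 0, 0, -40, 0, 0, 0], [0.75, 0, 0, -40, 0, 0, 0], [0.75, 0, 0, -40, 0, 0, 0], [0.75, 0, 0, -40, 0, 0, 0], [0.75, 0, 0, -40, 0, 0, 0], [0.75, 0, 0, -40, 0, 0, 0], [0.75, 0, 0, -40, 0, 0, 0]])

```text
t: 0.93
position: [0.2343, 0.5677, 0.5884]
orientation: [3.094, 0.002, 2.752]
force: [0.3, -0.1, -1.2]
finger_gap: 0.252
```

```bash
cat > s.py <<'E'
from h import *
np.set_printoptions(precision=4,suppress=True)
s=manip.sense(); 
for k in("t","joint_pos","position","orientation","force","finger_gap"): print(k,s[k])
import json
open("log.txt","a").write(json.dumps([list(s["joint_pos"]),list(s["position"]),list(s["orientation"])])+"\n")
E
python3 s.py
```

```text
t 0.9333
joint_pos [-1.4624  0.3211  0.3326  0.9353 -0.1069  1.8524  0.0004]
position [0.2343 0.5677 0.5884]
orientation [3.0941 0.0021 2.7516]
force [ 0.3464 -0.075  -1.2152]
finger_gap 0.25194593359407824
```

Call:
play_rows(motion=[[0.75, -24, -32, 0, 0, 0, 0], [0.75, -24, -32, 0, 0, 0, 0], [0.75, -24, -32, 0, 0, 0, 0]])

```text
t: 1.18
position: [0.2593, 0.4548, 0.584]
orientation: [3.091, 0.004, 2.764]
force: [0.9, 0.7, 0.6]
finger_gap: 0.25
```

```bash
python3 s.py
```

```text
t 1.1833
joint_pos [-1.4228  0.1181  0.331   1.1918 -0.0399  1.7874  0.0889]
position [0.2593 0.4548 0.584 ]
orientation [3.0913 0.0043 2.764 ]
force [0.9065 0.6612 0.6337]
finger_gap 0.2501511758433524
```

Call:
play_rows(motion=[[0.75, -24, -32, 0, 0, 0, 0], [0.75, -24, -32, 0, 0, 0, 0], [0.75, -24, -32, 0, 0, 0, 0], [0.75, -24, -32, 0, 0, 0, 0]])

```text
t: 1.52
position: [0.2985, 0.2922, 0.5762]
orientation: [3.096, 0.009, 2.771]
force: [0.8, 0.1, 1.5]
finger_gap: 0.249
```

```bash
python3 s.py
```

```text
t 1.5167
joint_pos [-1.3362 -0.1096  0.3904  1.4204  0.0396  1.7762  0.2619]
position [0.2985 0.2922 0.5762]
orientation [3.0963 0.0088 2.7705]
force [0.7947 0.1233 1.4775]
finger_gap 0.24869148803497582
```

Call:
play_rows(motion=[[0.75, -36, -16, -3, 0, 0, 0], [0.75, -36, -16, -3, 0, 0, 0], [0.75, -36, -16, -3, 0, 0, 0], [0.75, -36, -16, -3, 0, 0, 0], [0.75, -36, -16, -3, 0, 0, 0], [0.75, -36, -16, -3, 0, 0, 0]])

```text
t: 2.02
position: [0.4614, 0.109, 0.5931]
orientation: [3.095, 0.01, 2.781]
force: [1.1, 0.4, 0.8]
finger_gap: 0.251
```

```bash
python3 s.py
```

```text
t 2.0167
joint_pos [-1.0864  0.0142  0.8093  1.2802 -0.0433  1.8157  0.922 ]
position [0.4614 0.109  0.5931]
orientation [3.0948 0.0098 2.7812]
force [1.081  0.4043 0.762 ]
finger_gap 0.25071559277463357
```

```bash
cat > fk.py <<'E'
import numpy as np, json, itertools
from scipy.spatial.transform import Rotation as Ro
from scipy.optimize import least_squares
def fk(q,p,sg,full=False):
    h,c,r0,L1,a1,a2,L2,b,Lt,c7,bx,by,d2,d4=p
    R=Ro.from_euler; e=lambda ax,t:R(ax,t).as_matrix()
    X=np.array([bx,by,h]); M=e('z',c+sg[0]*q[0]); pts=[X]
    X=X+M@[r0,0,0]; M=M@e('y',q[1])@e('z',sg[1]*q[2]); X=X+M@[a1,d2,L1]; pts.append(X)
    M=M@e('y',q[3])@e('z',sg[2]*q[4]); X=X+M@[a2,d4,L2]; pts.append(X)
    M=M@e('y',q[5]); X=X+M@[b,0,0]; M=M@e('z',c7+sg[3]*q[6]); X=X+M@[0,0,Lt]; pts.append(X)
    return (X,M,pts)
def data():
    D=[json.loads(l) for l in open("log.txt")]
    D.insert(0,[[-1.24820336,0.41180635,-0.0126747,1.59692282,0.00558233,1.13429451,-0.08222079],[0.23796371,0.57746839,0.23056117],[-3.14020039,9.71525612e-05,2.75076129]])
    D.insert(1,[[-1.25421013,0.350982,-0.00477602,1.42678043,0.00145723,1.38811697,-0.07861969],[0.23625381,0.57283317,0.34170695],[-3.11736790,1.69165892e-03,2.75119418]])
    return D
def res(p,sg,D,reg=.02):
    o=[]
    for q,x,r in D:
        X,M,_=fk(q,p,sg); Rm=Ro.from_euler('xyz',r).as_matrix()
        o+=list((X-x)*1000/1); o+=list(Ro.from_matrix(M@Rm.T).as_rotvec()*300)
    o+=list((np.array(p)-P0)*np.array([0,0,20,0,20,20,0,20,0,0,50,50,50,50])*1)
    return o
P0=np.array([.33,0,0,.4,0,0,.4,0,.3,0,0,0,0,0])
if __name__=="__main__":
    D=data(); best=None
    for sg in itertools.product([1,-1],repeat=4):
      for c in (0,1.57,3.14,-1.57):
       for c7 in (0,1.57,3.14,-1.57):
        p=P0.copy();p[1]=c;p[9]=c7
        s=least_squares(res,p,args=(sg,D),max_nfev=60)
        if best is None or s.cost<best[0]: best=(s.cost,sg,s.x);print(s.cost,sg,np.round(s.x,4))
    json.dump([best[1],list(best[2])],open("fk.json","w"))
E
time timeout 500 python3 fk.py
```

```text
3383.140502838603 (1, 1, 1, 1) [ 1.43    0.0722  0.0802 -0.3606  0.0479 -0.1646  0.5735  0.765   0.7712
 -0.7379  0.6876  0.5496 -0.1369 -0.2727]
3383.1405027770606 (1, 1, 1, 1) [ 1.43    0.0722  0.0802 -0.3606  0.0479 -0.1646  0.5735  0.765   0.7712
 -0.7379  0.6876  0.5496 -0.1369 -0.2727]
3383.1405024875276 (1, 1, 1, 1) [ 1.43    0.0722  0.0802 -0.3606  0.0479 -0.1646  0.5735  0.765   0.7712
  5.5452  0.6876  0.5496 -0.1369 -0.2727]
1734.8058023914139 (1, 1, 1, 1) [ 0.6587  3.2193 -0.0615  0.465   0.0807  0.0271  0.4417  0.3328  0.612
  2.4077  0.7053  0.4931  0.2149  0.1863]
1734.8058023074077 (1, 1, 1, 1) [ 0.6587  3.2193 -0.0615  0.465   0.0807  0.0271  0.4417  0.3328  0.612
  2.4077  0.7053  0.4931  0.2149  0.1863]
1734.8058022785567 (1, 1, 1, 1) [ 0.6587  3.2193 -0.0615  0.465   0.0807  0.0271  0.4417  0.3328  0.612
  2.4077  0.7053  0.4931  0.2149  0.1863]
1734.805802277861 (1, 1, 1, 1) [ 0.6587  3.2193 -0.0615  0.465   0.0807  0.0271  0.4417  0.3328  0.612
  2.4077  0.7053  0.4931  0.2149  0.1863]
1734.8058022715745 (1, 1, 1, 1) [ 0.6587  3.2193 -0.0615  0.465   0.0807  0.0271  0.4417  0.3328  0.612
 -3.8754  0.7053  0.4931  0.2149  0.1863]
1.058900248192749 (-1, -1, -1, -1) [ 3.4180e-01 -5.1000e-03  5.3000e-03  5.3350e-01 -4.0000e-04  5.9000e-03
  4.5300e-01 -3.2000e-03  4.0250e-01  1.5657e+00  1.4100e-02 -1.0900e-02
 -1.5500e-02 -1.2800e-02]
real	1m39.046s
user	1m39.050s
sys	0m0.061s
```

```bash
cat > sim.py <<'E'
from fk import *
sg,P=json.load(open("fk.json"))
LO=np.array([-2.95,-.29,-1.47,.14,-1.03,.13,-2.86]);HI=np.array([2.95,1.99,1.44,2.54,4.17,1.85,2.86])
def err(q,X,M):
    x,m,_=fk(q,P,sg); return np.r_[X-x,Ro.from_matrix(M@m.T).as_rotvec()]
def jac(q):
    x0,m0,_=fk(q,P,sg);J=np.zeros((6,7))
    for i in range(7):
        d=q.copy();d[i]+=1e-5;x,m,_=fk(d,P,sg);J[:3,i]=(x-x0)/1e-5;J[3:,i]=Ro.from_matrix(m@m0.T).as_rotvec()/1e-5
    return J
def ik(q,X,M,n=6,lam=.02,bias=None):
    q=q.copy()
    for _ in range(n):
        e=err(q,X,M);J=jac(q)
        act=np.ones(7,bool)
        dq=J.T@np.linalg.solve(J@J.T+lam**2*np.eye(6),e)
        if bias is not None: dq+= (np.eye(7)-np.linalg.pinv(J)@J)@(bias(q))
        q=np.clip(q+dq,LO+.0,HI)
        if np.linalg.norm(e)<1e-5:break
    return q
def row(q,d,**k):
    x,m,_=fk(q,P,sg); return ik(q,x+m@np.array(d[:3])/1000,m@Ro.from_rotvec(d[3:]).as_matrix(),**k)
E
python3 - <<'E'
from sim import *
np.set_printoptions(precision=3,suppress=True)
D=data()
q=np.array(D[0][0])
for n,d in((3,[0,0,-37,0,0,0]),(7,[0,0,-35.5,0,0,0]),(3,[-24,-32,0,0,0,0]),(4,[-24,-32,0,0,0,0]),(6,[-36,-16,-3,0,0,0])):
    for _ in range(n): q=row(q,d)
    print(q,fk(q,P,sg)[0])
for d in D[1:]:print(np.array(d[0]))
print([np.round(x,3) for x in fk(np.array(D[-1][0]),P,sg)[2]])
E
```

```text
[-1.248  0.343 -0.013  1.437  0.004  1.363 -0.081] [0.238 0.578 0.342]
[-1.25   0.377 -0.014  0.828  0.005  1.85  -0.081] [0.249 0.611 0.593]
[-1.15   0.172  0.019  1.122 -0.015  1.762  0.045] [0.279 0.495 0.585]
[-1.015 -0.032  0.116  1.369 -0.027  1.724  0.275] [0.319 0.341 0.573]
[-0.733  0.066  0.399  1.255 -0.096  1.773  0.822] [0.482 0.169 0.581]
[-1.254  0.351 -0.005  1.427  0.001  1.388 -0.079]
[-1.462  0.321  0.333  0.935 -0.107  1.852  0.   ]
[-1.423  0.118  0.331  1.192 -0.04   1.787  0.089]
[-1.336 -0.11   0.39   1.42   0.04   1.776  0.262]
[-1.086  0.014  0.809  1.28  -0.043  1.816  0.922]
[array([ 0.014, -0.011,  0.342]), array([ 0.024, -0.015,  0.875]), array([0.448, 0.092, 0.995]), array([0.461, 0.109, 0.593])]
```

```bash
cat >> sim.py <<'E'
BL=np.array([.26,-.105,.05]);BH=np.array([.31,.52,.525])
def clr(q):
    _,_,p=fk(q,P,sg); b=9;out=[]
    for a,c in zip(p[:-1],p[1:]):
        t=np.linspace(0,1,41)[:,None];x=a+(c-a)*t
        out.append(np.linalg.norm(np.maximum(np.maximum(BL-x,x-BH),0),axis=1).min())
    return out
def goto(q,X,yaw,step=.038,tilt=np.eye(3),v=False):
    "linear; yaw target; tilt premult. returns q, rows"
    M=tilt@Ro.from_euler('xyz',[np.pi,0,yaw]).as_matrix();n=0;mc=9
    while True:
        x,m,_=fk(q,P,sg);e=np.array(X)-x;r=Ro.from_matrix(M@m.T).as_rotvec()
        f=max(np.linalg.norm(e)/step,np.linalg.norm(r)/.11,1)
        if n>60 or (np.linalg.norm(e)<1e-3 and np.linalg.norm(r)<.01):break
        q=ik(q,x+e/f,Ro.from_rotvec(r/f).as_matrix()@m);n+=1
        mc=min(mc,min(clr(q)[1:]))
    return q,n,mc
def show(tag,q,n,mc):
    X,M,p=fk(q,P,sg);print(tag,"q",np.round(q,2),"x",np.round(X,3),"elb",np.round(p[1],2),"wr",np.round(p[2],2),"clr",np.round(clr(q),3),"min",round(mc,3),n)
E
cat > t1.py <<'E'
from sim import *
q0=np.array(data()[-1][0])
Y=2.75
def run(name,wps):
    q=q0.copy();print(name)
    for w in wps:
        til=np.eye(3) if len(w)<3 else Ro.from_rotvec(w[2]).as_matrix()
        q,n,mc=goto(q,w[0],w[1],tilt=til);show(w[0],q,n,mc)
end=[([.45,-.17,.2],2.35),([.45,-.17,.01],2.35),([.38,-.39,.1],3.14),([.38,-.39,.01],3.14)]
run("direct",[([.5,-.2,.57],Y)]+end)
run("out",[([.6,-.0,.5],Y),([.5,-.3,.5],Y)]+end)
run("loop",[([.25,.35,.57],Y),([.4,.5,.5],Y),([.6,.2,.55],Y),([.6,-.2,.5],Y)]+end)
E
python3 t1.py
```

```text
direct
[0.5, -0.2, 0.57] q [-0.47  0.25  1.08  1.19 -0.23  1.83  1.71] x [ 0.5  -0.2   0.57] elb [0.13 0.04 0.86] wr [ 0.5  -0.2   0.97] clr [0.202 0.361 0.217] min 0.169 9
[0.45, -0.17, 0.2] q [-0.59  0.33  1.08  2.   -0.35  1.    1.44] x [ 0.45 -0.17  0.2 ] elb [0.16 0.08 0.85] wr [ 0.45 -0.17  0.6 ] clr [0.187 0.15  0.152] min 0.15 10
[0.45, -0.17, 0.01] q [-0.27  0.62  0.74  2.15 -0.72  0.63  1.76] x [ 0.45 -0.17  0.01] elb [0.31 0.06 0.78] wr [ 0.45 -0.17  0.41] clr [0.1   0.092 0.152] min 0.092 5
[0.38, -0.39, 0.1] q [ 0.26  0.49  0.63  1.96 -0.39  0.82  2.69] x [ 0.38 -0.39  0.1 ] elb [ 0.25 -0.09  0.82] wr [ 0.38 -0.39  0.5 ] clr [0.14  0.189 0.29 ] min 0.087 8
[0.38, -0.39, 0.01] q [ 0.35  0.63  0.53  2.01 -0.51  0.64  2.79] x [ 0.38 -0.39  0.01] elb [ 0.3  -0.13  0.78] wr [ 0.38 -0.39  0.41] clr [0.105 0.169 0.29 ] min 0.169 3
out
[0.6, -0.0, 0.5] q [-0.68  0.35  0.92  1.22 -0.28  1.71  1.35] x [0.6 0.  0.5] elb [0.16 0.09 0.85] wr [0.6 0.  0.9] clr [0.187 0.333 0.29 ] min 0.185 6
[0.5, -0.3, 0.5] q [-0.21  0.32  0.99  1.27 -0.27  1.69  1.91] x [ 0.5 -0.3  0.5] elb [0.17 0.
[... 1355 characters left out ...]
0.325 0.305] min 0.29 11
[0.45, -0.17, 0.2] q [-0.36  0.23  0.76  2.01 -0.19  0.97  1.27] x [ 0.45 -0.17  0.2 ] elb [0.13 0.02 0.86] wr [ 0.45 -0.17  0.6 ] clr [0.201 0.151 0.152] min 0.151 9
[0.45, -0.17, 0.01] q [-0.13  0.55  0.53  2.15 -0.53  0.56  1.57] x [ 0.45 -0.17  0.01] elb [0.29 0.01 0.8 ] wr [ 0.45 -0.17  0.41] clr [0.115 0.086 0.151] min 0.086 5
[0.38, -0.39, 0.1] q [ 0.43  0.44  0.41  1.97 -0.24  0.78  2.55] x [ 0.38 -0.39  0.1 ] elb [ 0.21 -0.12  0.83] wr [ 0.38 -0.39  0.5 ] clr [0.158 0.203 0.291] min 0.085 8
[0.38, -0.39, 0.01] q [ 0.49  0.58  0.34  2.01 -0.33  0.6   2.62] x [ 0.38 -0.39  0.01] elb [ 0.27 -0.16  0.79] wr [ 0.38 -0.39  0.41] clr [0.124 0.185 0.29 ] min 0.185 3
```

```bash
cat > t2.py <<'E'
from sim import *
exec(open("t1.py").read().split("end=")[0].split("from sim import *")[1])
def tl(deg,dx,dy): # wrist displaced toward (dx,dy)
    u=np.array([dx,dy,0.])/np.hypot(dx,dy); return np.deg2rad(deg)*np.cross([0,0,1.],u)
A=[([.48,-.2,.57],1.2),([.48,-.2,.5],-.3),([.5,-.35,.3],-.1)]
n3=[([.38,-.39,.1],0.),([.38,-.39,.01],0.),([.56,-.37,.01],0.),([.5,-.37,.2],0.)]
run("flip",A+n3+[([.4,-.22,.2],-.6),([.40,-.22,.01],-.6),([.45,-.17,.05],-.8),([.45,-.17,.01],-.8)])
t=tl(12,1,-.7)
run("flip tilt",A+n3+[([.42,-.21,.2],-.6,t),([.40,-.22,.01],-.6,t),([.56,-.32,.01],-.6,t),([.56,-.25,.2],-.8,t),([.45,-.17,.05],-.8,t),([.45,-.17,.01],-.8,t),([.55,-.3,.01],-.8,t)])
E
python3 t2.py
```

```text
flip
[0.48, -0.2, 0.57] q [-0.58  0.23  1.19  1.23 -0.22  1.82  0.18] x [ 0.48 -0.2   0.57] elb [0.11 0.04 0.86] wr [ 0.48 -0.2   0.97] clr [0.209 0.368 0.2  ] min 0.166 15
[0.48, -0.2, 0.5] q [-0.73  0.32  1.44  1.4  -0.32  1.69 -1.21] x [ 0.48  -0.199  0.5  ] elb [0.13 0.09 0.85] wr [ 0.48 -0.2   0.9 ] clr [0.198 0.343 0.195] min 0.195 14
[0.5, -0.35, 0.3] q [-0.19  0.52  1.12  1.58 -0.48  1.34 -0.68] x [ 0.5  -0.35  0.3 ] elb [0.27 0.03 0.81] wr [ 0.5  -0.35  0.7 ] clr [0.128 0.248 0.308] min 0.209 7
[0.38, -0.39, 0.1] q [ 0.07  0.61  0.95  1.96 -0.63  0.9  -0.23] x [ 0.38 -0.39  0.1 ] elb [ 0.31 -0.04  0.79] wr [ 0.38 -0.39  0.5 ] clr [0.103 0.165 0.29 ] min 0.165 7
[0.38, -0.39, 0.01] q [ 0.17  0.73  0.8   2.   -0.78  0.75 -0.12] x [ 0.38 -0.39  0.01] elb [ 0.36 -0.08  0.75] wr [ 0.38 -0.39  0.41] clr [0.069 0.145 0.29 ] min 0.145 3
[0.56, -0.37, 0.01] q [ 0.03  0.88  0.8   1.68 -0.77  0.92 -0.43] x [ 0.56 -0.37  0.01] elb [ 0.42 -0.04  0.69] wr [ 0.56 -0.37  0.41] clr [0.021 0.176 0.361] min 0.146 5
[0.5, -0.37, 0.2] q [-0.08  0.61  1.    1.68 -0.55  1.16 -0.5 ] x [ 0.5  -0.37 
[... 2421 characters left out ...]
0.    0.19  0.332] min 0.149 5
[0.56, -0.25, 0.2] q [-0.23  0.81  1.12  1.49 -0.67  1.5  -1.42] x [ 0.56 -0.25  0.2 ] elb [0.39 0.07 0.72] wr [ 0.63 -0.3   0.59] clr [0.045 0.208 0.289] min 0.191 6
[0.45, -0.17, 0.05] q [-0.38  0.83  1.06  1.94 -0.8   1.13 -1.28] x [ 0.45 -0.17  0.05] elb [0.38 0.12 0.71] wr [ 0.52 -0.22  0.44] clr [0.046 0.148 0.154] min 0.148 6
[0.45, -0.17, 0.01] q [-0.34  0.89  1.01  1.96 -0.86  1.08 -1.25] x [ 0.45 -0.17  0.01] elb [0.4  0.12 0.69] wr [ 0.52 -0.22  0.4 ] clr [0.028 0.148 0.159] min 0.148 2
[0.55, -0.3, 0.01] q [-0.09  1.03  0.97  1.58 -0.82  1.24 -1.27] x [ 0.55 -0.3   0.01] elb [0.47 0.02 0.63] wr [ 0.62 -0.35  0.4 ] clr [0.    0.189 0.312] min 0.163 5
```

```bash
cat > t3.py <<'E'
from sim import *
q0=np.array(data()[-1][0])
def run(wps,verbose=True):
    q=q0.copy()
    for w in wps:
        til=np.eye(3) if len(w)<3 else Ro.from_rotvec(w[2]).as_matrix()
        q,n,mc=goto(q,w[0],w[1],tilt=til)
        if verbose: show((w[0],w[1]),q,n,mc)
    return q
for Pp in ([.5,-.3,.5],[.6,-.3,.4],[.45,-.4,.4],[.6,-.45,.4]):
  for y in (3.4,3.9):
    print(Pp,y)
    q=run([([.5,-.2,.55],2.78),(Pp,2.78),(Pp,y),([.5,-.3,.3],2.75),([.45,-.17,.01],2.35),([.38,-.39,.01],3.14)])
E
python3 t3.py
```

```text
[0.5, -0.3, 0.5] 3.4
([0.5, -0.2, 0.55], 2.78) q [-0.49  0.24  1.08  1.24 -0.21  1.78  1.74] x [ 0.5  -0.2   0.55] elb [0.12 0.04 0.86] wr [ 0.5  -0.2   0.95] clr [0.204 0.361 0.214] min 0.168 9
([0.5, -0.3, 0.5], 2.78) q [-0.24  0.34  1.06  1.26 -0.3   1.7   1.97] x [ 0.5 -0.3  0.5] elb [0.18 0.02 0.85] wr [ 0.5 -0.3  0.9] clr [0.176 0.333 0.272] min 0.23 3
([0.5, -0.3, 0.5], 3.4) q [-0.17  0.3   0.92  1.27 -0.24  1.69  2.53] x [ 0.5 -0.3  0.5] elb [0.16 0.   0.86] wr [ 0.5 -0.3  0.9] clr [0.185 0.341 0.272] min 0.272 6
([0.5, -0.3, 0.3], 2.75) q [-0.26  0.42  1.03  1.65 -0.37  1.29  2.02] x [ 0.5 -0.3  0.3] elb [0.22 0.03 0.83] wr [ 0.5 -0.3  0.7] clr [0.157 0.249 0.271] min 0.249 6
([0.45, -0.17, 0.01], 2.35) q [-0.33  0.66  0.83  2.15 -0.81  0.68  1.84] x [ 0.45 -0.17  0.01] elb [0.33 0.08 0.77] wr [ 0.45 -0.17  0.41] clr [0.091 0.094 0.152] min 0.094 9
([0.38, -0.39, 0.01], 3.14) q [ 0.3   0.65  0.6   2.01 -0.59  0.66  2.85] x [ 0.38 -0.39  0.01] elb [ 0.32 -0.12  0.77] wr [ 0.38 -0.39  0.41] clr [0.097 0.163 0.29 ] min 0.088 8
[0.5, -0.3, 0.5] 3.9
([0.5, -0.2, 0.55], 2.78) q [-
[... 6716 characters left out ...]
, -0.45, 0.4], 3.9) q [ 0.7   0.53 -0.18  1.03  0.09  1.59  2.86] x [ 0.6  -0.45  0.4 ] elb [ 0.22 -0.2   0.8 ] wr [ 0.6  -0.45  0.8 ] clr [0.151 0.295 0.45 ] min 0.244 19
([0.5, -0.3, 0.3], 2.75) q [ 0.49  0.25 -0.    1.66  0.    1.23  1.66] x [ 0.5 -0.3  0.3] elb [ 0.13 -0.09  0.86] wr [ 0.5 -0.3  0.7] clr [0.201 0.267 0.271] min 0.267 11
([0.45, -0.17, 0.01], 2.35) q [ 0.26  0.48  0.03  2.17 -0.03  0.49  1.09] x [ 0.45 -0.17  0.01] elb [ 0.25 -0.09  0.81] wr [ 0.45 -0.17  0.41] clr [0.137 0.083 0.151] min 0.083 9
([0.38, -0.39, 0.01], 3.14) q [ 0.9   0.55 -0.21  2.03  0.2   0.58  2.13] x [ 0.38 -0.39  0.01] elb [ 0.18 -0.25  0.79] wr [ 0.38 -0.39  0.41] clr [0.171 0.227 0.291] min 0.092 8
```

```bash
cat > plan.py <<'E'
import sys
from h import *
from scipy.spatial.transform import Rotation as Ro
np.set_printoptions(precision=3,suppress=True)
import json
s=manip.sense()
open("log.txt","a").write(json.dumps([list(s["joint_pos"]),list(s["position"]),list(s["orientation"])])+"\n")
print("t",round(s["t"],2),"q",s["joint_pos"],"x",s["position"],"rpy",s["orientation"],"F",s["force"],"gap",round(s["finger_gap"],3))
from sim import fk,P,sg,clr
print("elb/wr",fk(s["joint_pos"],P,sg)[2][1:3],"clr",np.array(clr(s["joint_pos"])))
# args x y z yaw [tiltdeg dx dy]
a=[float(v) for v in sys.argv[1:]]
if a:
    M=Ro.from_euler('xyz',s["orientation"]).as_matrix()
    G=Ro.from_euler('xyz',[np.pi,0,a[3]]).as_matrix()
    if len(a)>4:
        u=np.array([a[5],a[6],0])/np.hypot(a[5],a[6]); G=Ro.from_rotvec(np.deg2rad(a[4])*np.cross([0,0,1.],u)).as_matrix()@G
    d=M.T@(np.array(a[:3])-s["position"])*1000; w=Ro.from_matrix(M.T@G).as_rotvec()
    n=max(np.linalg.norm(d)/38,np.linalg.norm(w)/.115)
    print("total d",d,"w",w,"rows",n); k=int(np.ceil(n)); print("per row",k,d/k,w/k)
E
python3 plan.py .48 -.2 .57 2.78
```

```text
t 2.02 q [-1.086  0.014  0.809  1.28  -0.043  1.816  0.922] x [0.461 0.109 0.593] rpy [3.095 0.01  2.781] F [1.081 0.404 0.762] gap 0.251
elb/wr [array([ 0.024, -0.015,  0.875]), array([0.448, 0.092, 0.995])] clr [0.242 0.401 0.166]
total d [-126.123 -283.437   11.104] w [0.047 0.01  0.001] rows 8.1692005956128
per row 9 [-14.014 -31.493   1.234] [0.005 0.001 0.   ]
```

Call:
play_rows(motion=[[0.75, -14, -33, 1, 0.005, 0, 0], [0.75, -14, -33, 1, 0.005, 0, 0], [0.75, -14, -33, 1, 0.005, 0, 0], [0.75, -14, -33, 1, 0.005, 0, 0], [0.75, -14, -33, 1, 0.005, 0, 0], [0.75, -14, -33, 1, 0.005, 0, 0], [0.75, -14, -33, 1, 0.005, 0, 0], [0.75, -14, -33, 1, 0.005, 0, 0], [0.75, -14, -33, 1, 0.005, 0, 0]])

```text
t: 2.77
position: [0.4708, -0.2245, 0.5738]
orientation: [-3.133, -0.0, 2.792]
force: [1.1, 0.7, 1.7]
finger_gap: 0.252
```

```bash
python3 plan.py .43 -.36 .42 2.78
```

```text
t 2.77 q [-0.508  0.219  1.144  1.215 -0.197  1.827  1.797] x [ 0.471 -0.225  0.574] rpy [-3.133 -0.     2.792] F [1.061 0.692 1.711] gap 0.252
elb/wr [array([0.111, 0.035, 0.866]), array([ 0.472, -0.216,  0.976])] clr [0.208 0.369 0.206]
total d [  -8.111 -139.944  154.983] w [-0.009 -0.     0.012] rows 5.499304116264628
per row 6 [ -1.352 -23.324  25.831] [-0.001 -0.     0.002]
```

Call:
play_rows(motion=[[0.75, -1, -23, 26, 0, 0, 0], [0.75, -1, -23, 26, 0, 0, 0], [0.75, -1, -23, 26, 0, 0, 0], [0.75, -1, -23, 26, 0, 0, 0], [0.75, -1, -23, 26, 0, 0, 0], [0.75, -1, -23, 26, 0, 0, 0]])

```text
t: 3.27
position: [0.4221, -0.366, 0.4111]
orientation: [-3.132, -0.008, 2.788]
force: [1.7, 0.8, 0.6]
finger_gap: 0.255
```

Call:
play_rows(motion=[[0.75, 0, 0, 0, 0, 0, -0.12], [0.75, 0, 0, 0, 0, 0, -0.12], [0.75, 0, 0, 0, 0, 0, -0.12], [0.75, 0, 0, 0, 0, 0, -0.12], [0.75, 0, 0, 0, 0, 0, -0.12], [0.75, 0, 0, 0, 0, 0, -0.12], [0.75, 0, 0, 0, 0, 0, -0.12]])

```text
t: 3.85
position: [0.4117, -0.3635, 0.3968]
orientation: [3.115, -0.029, -2.659]
force: [-0.2, -0.3, -1.8]
finger_gap: 0.251
```

```bash
python3 plan.py .43 -.36 .42 3.9
```

```text
t 3.85 q [ 0.018  0.239  0.775  1.53  -0.147  1.475  2.851] x [ 0.412 -0.364  0.397] rpy [ 3.115 -0.029 -2.659] F [-0.228 -0.31  -1.752] gap 0.251
elb/wr [array([ 0.135, -0.025,  0.863]), array([ 0.436, -0.357,  0.798])] clr [0.198 0.316 0.274]
total d [-17.122  -4.726 -23.888] w [ 0.03  -0.026 -0.276] rows 2.4275858141493654
per row 3 [-5.707 -1.575 -7.963] [ 0.01  -0.009 -0.092]
```

Working as modelled; keep turning against the joint‑7 limit to swing the elbow right.

Call:
play_rows(motion=[[0.75, -3, 0, -3, 0.01, -0.008, -0.09], [0.75, -3, 0, -3, 0.01, -0.008, -0.09], [0.75, -3, 0, -3, 0.01, -0.008, -0.09], [0.75, -3, 0, -3, 0, 0, -0.09], [0.75, -3, 0, -3, 0, 0, -0.09], [0.75, -3, 0, -3, 0, 0, -0.09]])

```text
t: 4.35
position: [0.4181, -0.3567, 0.3935]
orientation: [3.099, -0.025, -2.404]
force: [0.7, -0.5, -1.1]
finger_gap: 0.252
```

```bash
python3 plan.py .43 -.36 .42 3.9
```

```text
t 4.35 q [ 0.841  0.236 -0.293  1.474  0.08   1.49   2.853] x [ 0.418 -0.357  0.393] rpy [ 3.099 -0.025 -2.404] F [ 0.658 -0.513 -1.098] gap 0.252
elb/wr [array([ 0.092, -0.121,  0.859]), array([ 0.467, -0.367,  0.796])] clr [0.216 0.33  0.294]
total d [ -5.949  -9.313 -27.121] w [ 0.043 -0.025 -0.021] rows 0.7706792475859293
per row 1 [ -5.949  -9.313 -27.121] [ 0.043 -0.025 -0.021]
```

```bash
python3 plan.py .38 -.397 .12 3.473
```

```text
t 4.35 q [ 0.841  0.236 -0.293  1.474  0.08   1.49   2.853] x [ 0.418 -0.357  0.393] rpy [ 3.099 -0.025 -2.404] F [ 0.658 -0.513 -1.098] gap 0.252
elb/wr [array([ 0.092, -0.121,  0.859]), array([ 0.467, -0.367,  0.796])] clr [0.216 0.33  0.294]
total d [ 48.289 -15.965 274.347] w [ 0.037 -0.034  0.406] rows 7.342677575168723
per row 8 [ 6.036 -1.996 34.293] [ 0.005 -0.004  0.051]
```

Call:
play_rows(motion=[[0.75, 6, -2, 34, 0.005, -0.004, 0.055], [0.75, 6, -2, 34, 0.005, -0.004, 0.055], [0.75, 6, -2, 34, 0.005, -0.004, 0.055], [0.75, 6, -2, 34, 0.005, -0.004, 0.055], [0.75, 6, -2, 34, 0.005, -0.004, 0.055], [0.75, 6, -2, 34, 0.005, -0.004, 0.055], [0.75, 6, -2, 34, 0.005, -0.004, 0.055]])

```text
t: 4.93
position: [0.3876, -0.3822, 0.1563]
orientation: [-3.13, 0.005, -2.784]
force: [-0.0, 0.5, 0.0]
finger_gap: 0.253
```

```bash
python3 plan.py .38 -.397 .04 3.473; python3 - <<'E'
from h import *
im=manip.camera("top");cv2.imwrite("pics/top1.png",im);crop(im,240,110,190,150,4.2,"pics/top1c.png")
E
```

```text
t 4.93 q [ 0.855  0.358 -0.209  1.877  0.096  0.903  2.529] x [ 0.388 -0.382  0.156] rpy [-3.13   0.005 -2.784] F [-0.049  0.506  0.006] gap 0.253
elb/wr [array([ 0.13 , -0.169,  0.84 ]), array([ 0.414, -0.382,  0.56 ])] clr [0.198 0.242 0.297]
total d [ 12.864  -9.783 116.366] w [-0.012  0.005  0.026] rows 3.0916482000827243
per row 4 [ 3.216 -2.446 29.091] [-0.003  0.001  0.007]
```

View pics/top1c.png

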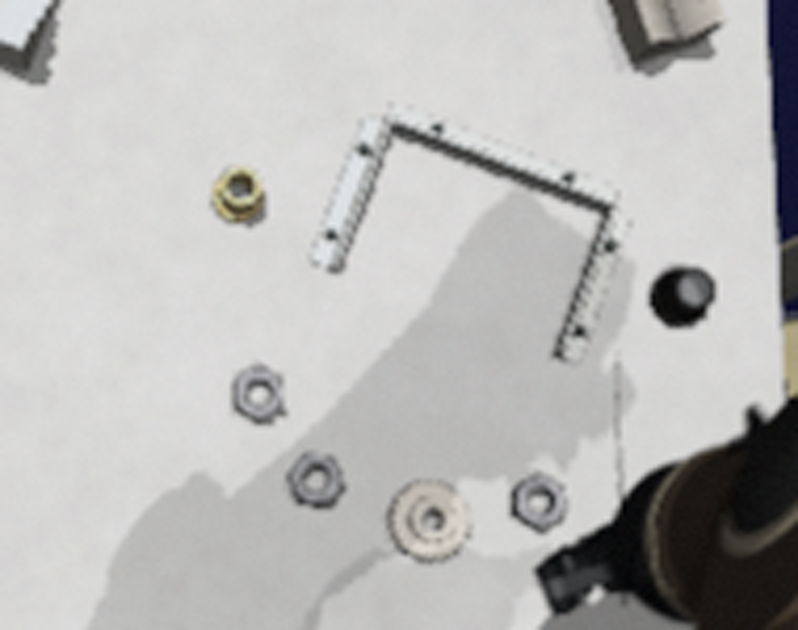

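Call:
play_rows(motion=[[0.75, 3, -2, 30, 0, 0, 0], [0.75, 3, -2, 30, 0, 0, 0], [0.75, 3, -2, 30, 0, 0, 0.01], [0.75, 3, -2, 25, 0, 0, 0.01], [0.75, 0, 0, 0, 0, 0, 0]])

```text
t: 5.4
position: [0.3749, -0.3873, 0.0329]
orientation: [3.14, -0.0, -2.796]
force: [-0.4, 0.4, -0.2]
finger_gap: 0.249
```

```bash
python3 plan.py .38 -.397 .005 3.473
```

```text
t 5.4 q [ 0.848  0.531 -0.176  1.968  0.145  0.656  2.496] x [ 0.375 -0.387  0.033] rpy [ 3.14  -0.    -2.796] F [-0.388  0.435 -0.212] gap 0.249
elb/wr [array([ 0.185, -0.23 ,  0.801]), array([ 0.404, -0.39 ,  0.438])] clr [0.168 0.226 0.301]
total d [ -1.491 -10.871  27.923] w [ 0.001 -0.     0.014] rows 0.7895054092723947
per row 1 [ -1.491 -10.871  27.923] [ 0.001 -0.     0.014]
```

Call:
play_rows(motion=[[0.75, 0, -7, 15, 0, 0, 0.01], [0.75, 0, -4, 10, 0, 0, 0], [0.75, 0, 0, 2, 0, 0, 0]])

```text
t: 5.65
position: [0.3813, -0.3962, 0.009]
orientation: [3.14, 0.002, -2.799]
force: [0.1, -0.1, 0.1]
finger_gap: 0.253
```

```bash
python3 plan.py .38 -.397 .005 3.473;python3 - <<'E'
from h import *
m=np.array([.5355,-.330]);R=np.array([[.927,-.375],[.375,.927]])
for f in [(-30,-40),(-52,-58)]: print(f, m+R.T@np.array(f)/1000)
im=manip.camera("scene");cv2.imwrite("pics/s2.png",im);crop(im,260,170,180,130,4.4,"pics/s2c.png")
E
```

```text
t 5.65 q [ 0.845  0.583 -0.166  1.951  0.153  0.62   2.494] x [ 0.381 -0.396  0.009] rpy [ 3.14   0.002 -2.799] F [ 0.149 -0.077  0.128] gap 0.253
elb/wr [array([ 0.201, -0.247,  0.786]), array([ 0.41 , -0.4  ,  0.414])] clr [0.159 0.23  0.311]
total d [ 1.469 -0.335  3.97 ] w [0.002 0.002 0.011] rows 0.11173757986140052
per row 1 [ 1.469 -0.335  3.97 ] [0.002 0.002 0.011]
(-30, -40) [ 0.49269 -0.35583]
(-52, -58) [ 0.465546 -0.364266]
```

View pics/s2c.png

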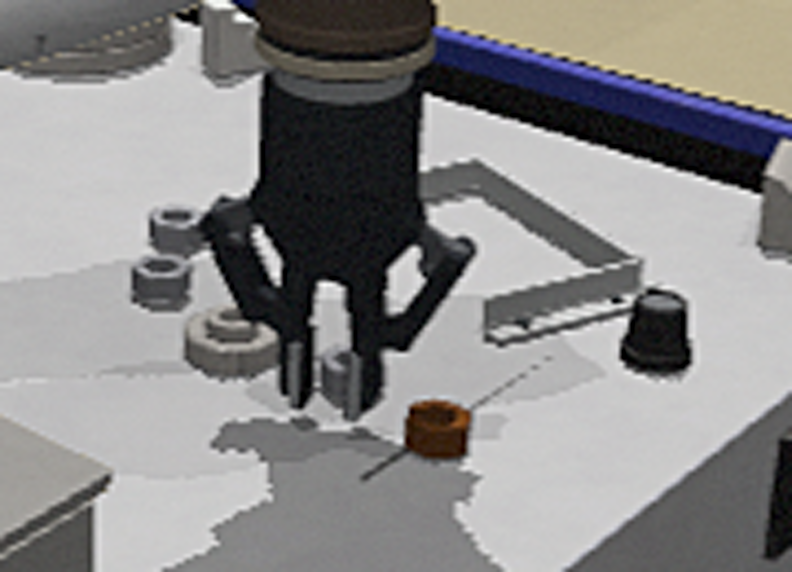

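Call:
play_rows(motion=[[0.75, -5, 0, 3, 0, 0, 0.01], [0.75, -10, 0, 1, 0, 0, 0], [0.75, -12, 0, 0, 0, 0, 0], [0.75, -12, 0, 0, 0, 0, 0], [0.75, -12, 0, 0, 0, 0, 0], [0.75, -12, 0, 0, 0, 0, 0]])

```text
t: 6.2
position: [0.4474, -0.3745, 0.0108]
orientation: [-3.139, 0.005, -2.81]
force: [-0.1, 0.2, 0.2]
finger_gap: 0.25
```

```bash
python3 plan.py .4655 -.3643 .005 3.473
```

```text
t 6.2 q [ 0.732  0.616 -0.158  1.873  0.146  0.659  2.39 ] x [ 0.447 -0.374  0.011] rpy [-3.139  0.005 -2.81 ] F [-0.063  0.227  0.218] gap 0.25
elb/wr [array([ 0.237, -0.234,  0.776]), array([ 0.473, -0.375,  0.415])] clr [0.138 0.215 0.316]
total d [-20.413   3.739   5.87 ] w [-0.003  0.005 -0.   ] rows 0.567558567974321
per row 1 [-20.413   3.739   5.87 ] [-0.003  0.005 -0.   ]
```

Call:
play_rows(motion=[[0.75, -10, 2, 3, 0, 0, 0], [0.75, -8, 1, 2, 0, 0, 0], [0.75, -3, 0, 1, 0, 0, 0]])

```text
t: 6.45
position: [0.4726, -0.3618, 0.0055]
orientation: [-3.137, 0.007, -2.806]
force: [-1.9, -0.5, 4.1]
finger_gap: 0.25
```

```bash
python3 plan.py .4655 -.3643 .005 3.473;python3 - <<'E'
from h import *
im=manip.camera("scene");cv2.imwrite("pics/s3.png",im);crop(im,260,170,180,130,4.4,"pics/s3c.png")
im=manip.camera("top");cv2.imwrite("pics/t3.png",im);crop(im,240,110,190,150,4.2,"pics/t3c.png")
E
```

```text
t 6.45 q [ 0.688  0.638 -0.156  1.847  0.147  0.661  2.354] x [ 0.473 -0.362  0.005] rpy [-3.137  0.007 -2.806] F [-1.896 -0.53   4.104] gap 0.25
elb/wr [array([ 0.254, -0.23 ,  0.769]), array([ 0.497, -0.362,  0.41 ])] clr [0.128 0.208 0.317]
total d [7.487 0.009 0.42 ] w [-0.004  0.007  0.005] rows 0.19734413236259576
per row 1 [7.487 0.009 0.42 ] [-0.004  0.007  0.005]
```

View pics/s3c.png

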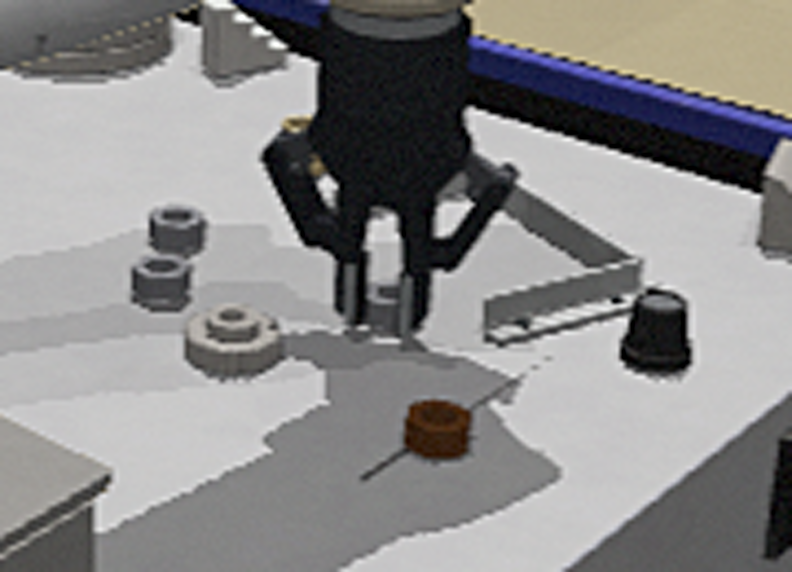

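View pics/t3c.png

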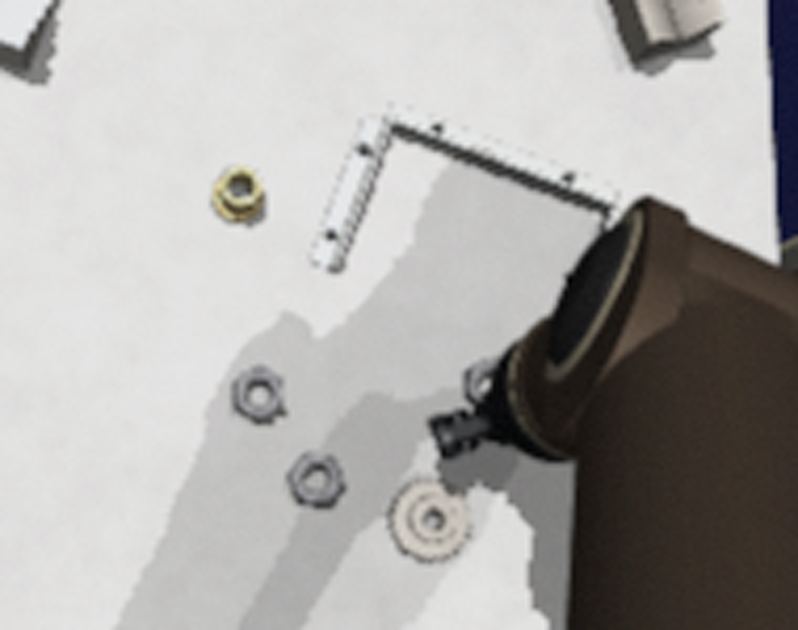

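```bash
python3 - <<'E'
from h import *
print(pix2w("top",240+483/4.2,110+382/4.2,.014), pix2w("scene",260+386/4.4,170+292/4.4,.016))
m=np.array([.5355,-.330]);R=np.array([[.927,-.375],[.375,.927]])
for p in ((.491,-.348),): print(R@(np.array(p)-m)*1000)
for f in [(-68,-37),(48,-40)]: print(f, m+R.T@np.array(f)/1000)
E
```

```text
[ 0.49186335 -0.34957292  0.014     ] [ 0.48852009 -0.35483075  0.016     ]
[-34.5015 -33.3735]
(-68, -37) [ 0.458589 -0.338799]
(48, -40) [ 0.564996 -0.38508 ]
```

Call:
play_rows(motion=[[0.75, 15, 0, -2, 0, 0, 0], [0.75, 15, 0, 0, 0, 0, 0], [0.75, 0, 0, 0, 0, 0, 0.12], [0.75, 0, 0, 0, 0, 0, 0.12], [0.75, 0, 0, 0, 0, 0, 0.12], [0.75, 0, 0, 0, 0, 0, 0.12], [0.75, 0, 0, 0, 0, 0, 0.12], [0.75, 0, 0, 0, 0, 0, 0.08]])

```text
t: 7.22
position: [0.4235, -0.3796, 0.006]
orientation: [-3.141, -0.0, 2.766]
force: [-0.3, -0.1, -0.6]
finger_gap: 0.249
```

```bash
python3 plan.py .4521 -.3362 .007 2.757
```

```text
t 7.22 q [ 0.623  0.602  0.03   1.917 -0.027  0.623  1.865] x [ 0.423 -0.38   0.006] rpy [-3.141 -0.     2.766] F [-0.31  -0.14  -0.602] gap 0.249
elb/wr [array([ 0.253, -0.204,  0.782]), array([ 0.448, -0.376,  0.41 ])] clr [0.129 0.2   0.304]
total d [-10.704  50.896  -1.032] w [-0.001 -0.     0.009] rows 1.3689356185060226
per row 2 [-5.352 25.448 -0.516] [-0.    -0.     0.004]
```

Call:
play_rows(motion=[[0.75, 0, 18, -2, 0, 0, 0], [0.75, 0, 20, 0, 0, 0, 0], [0.75, -4, 8, 0, 0, 0, 0], [0.75, 0, 0, 0, 0, 0, 0]])

```text
t: 7.55
position: [0.4341, -0.3436, 0.0081]
orientation: [-3.138, -0.004, 2.746]
force: [0.8, 0.0, -0.5]
finger_gap: 0.252
```

```bash
python3 plan.py .4521 -.3362 .007 2.757;  python3 plan.py .565 -.385 .007 2.757
```

```text
t 7.55 q [ 0.549  0.582  0.04   1.952 -0.03   0.611  1.782] x [ 0.434 -0.344  0.008] rpy [-3.138 -0.004  2.746] F [ 0.779  0.045 -0.522] gap 0.252
elb/wr [array([ 0.259, -0.181,  0.788]), array([ 0.459, -0.339,  0.413])] clr [0.127 0.178 0.277]
total d [-13.74   13.765   1.009] w [-0.004 -0.004 -0.011] rows 0.512499528137841
per row 1 [-13.74   13.765   1.009] [-0.004 -0.004 -0.011]
t 7.55 q [ 0.549  0.582  0.04   1.952 -0.03   0.611  1.782] x [ 0.434 -0.344  0.008] rpy [-3.138 -0.004  2.746] F [ 0.779  0.045 -0.522] gap 0.252
elb/wr [array([ 0.259, -0.181,  0.788]), array([ 0.459, -0.339,  0.413])] clr [0.127 0.178 0.277]
total d [-136.725   12.278    0.539] w [-0.004 -0.004 -0.011] rows 3.6125397082758393
per row 4 [-34.181   3.07    0.135] [-0.001 -0.001 -0.003]
```

Call:
play_rows(motion=[[0.75, 0, 8, 0, 0, 0, 0], [0.75, -5, 6, 1, 0, 0, -0.01], [0.75, -10, 0, 1, 0, 0, 0], [0.75, -12, 0, 1, 0, 0, 0], [0.75, -12, 0, 1, 0, 0, 0], [0.75, -12, 0, 1, 0, 0, 0]])

```text
t: 8.05
position: [0.4847, -0.3544, 0.0026]
orientation: [-3.136, -0.006, 2.752]
force: [-1.2, 0.4, 0.1]
finger_gap: 0.251
```

```bash
python3 plan.py .565 -.385 .007 2.757
```

```text
t 8.05 q [ 0.515  0.647  0.043  1.834 -0.032  0.666  1.756] x [ 0.485 -0.354  0.003] rpy [-3.136 -0.006  2.752] F [-1.226  0.401  0.132] gap 0.251
elb/wr [array([ 0.289, -0.187,  0.768]), array([ 0.51 , -0.349,  0.407])] clr [0.107 0.189 0.315]
total d [-85.846   2.18   -4.955] w [-0.006 -0.006 -0.005] rows 2.2636041692199056
per row 3 [-28.615   0.727  -1.652] [-0.002 -0.002 -0.002]
```

Call:
play_rows(motion=[[0.75, -12, 0, -3, 0, 0, 0], [0.75, -12, 0, -1, 0, 0, 0], [0.75, -12, 0, 0, 0, 0, 0], [0.75, -12, 0, 0, 0, 0, 0], [0.75, -12, 0, 0, 0, 0, 0]])

```text
t: 8.47
position: [0.5443, -0.3822, 0.0046]
orientation: [-3.135, -0.008, 2.752]
force: [-1.2, 0.2, 0.7]
finger_gap: 0.249
```

```bash
python3 plan.py .565 -.385 .007 2.757;python3 - <<'E'
from h import *
im=manip.camera("scene");cv2.imwrite("pics/s4.png",im);crop(im,260,170,180,130,4.4,"pics/s4c.png")
E
```

```text
t 8.47 q [ 0.502  0.725  0.049  1.66  -0.036  0.764  1.746] x [ 0.544 -0.382  0.005] rpy [-3.135 -0.008  2.752] F [-1.16   0.225  0.734] gap 0.249
elb/wr [array([ 0.32 , -0.198,  0.742]), array([ 0.57 , -0.377,  0.409])] clr [0.085 0.205 0.376]
total d [-20.212   5.224  -2.577] w [-0.007 -0.008 -0.005] rows 0.5535360751182882
per row 1 [-20.212   5.224  -2.577] [-0.007 -0.008 -0.005]
```

View pics/s4c.png

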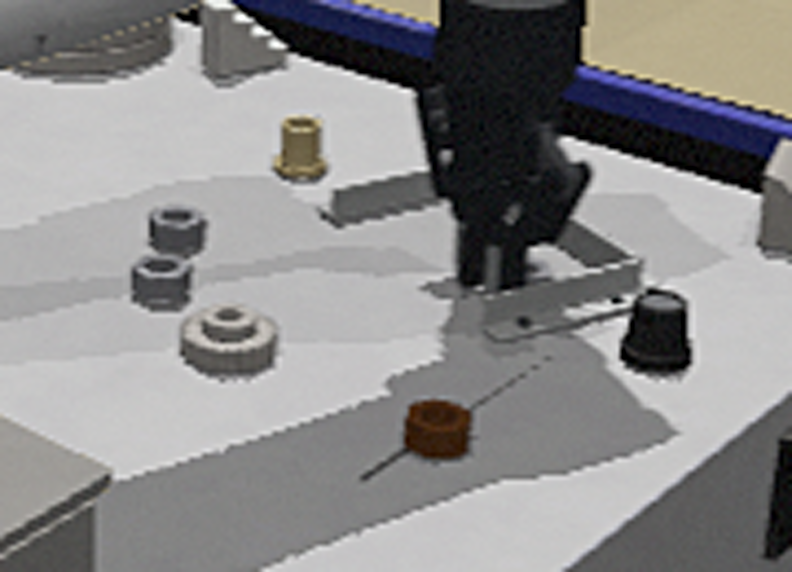

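Call:
play_rows(motion=[[0.75, -10, 1, -2, 0, 0, 0], [0.75, -7, 1, 0, 0, 0, 0], [0.75, -2, 0, 0, 0, 0, 0], [0.75, 6, 0, 0, 0, 0, 0], [0.75, 8, 0, -20, 0, 0, 0], [0.75, 5, 0, -38, 0, 0, 0], [0.75, 0, 0, -38, 0, 0, 0]])

```text
t: 9.1
position: [0.5412, -0.3784, 0.0925]
orientation: [-3.137, -0.025, 2.752]
force: [0.8, -0.2, -0.5]
finger_gap: 0.25
```

```bash
python3 plan.py .5 -.15 .12 2.04;python3 - <<'E'
from h import *
im=manip.camera("scene");cv2.imwrite("pics/s5.png",im);crop(im,260,170,180,130,4.4,"pics/s5c.png")
im=manip.camera("top");cv2.imwrite("pics/t5.png",im);crop(im,240,110,190,150,4.2,"pics/t5c.png")
E
```

```text
t 9.1 q [ 0.493  0.617  0.059  1.615 -0.032  0.936  1.742] x [ 0.541 -0.378  0.093] rpy [-3.137 -0.025  2.752] F [ 0.806 -0.24  -0.531] gap 0.25
elb/wr [array([ 0.282, -0.174,  0.778]), array([ 0.573, -0.377,  0.496])] clr [0.114 0.22  0.372]
total d [125.494 195.569 -25.3  ] w [-0.014 -0.022  0.712] rows 6.1982308912863635
per row 7 [17.928 27.938 -3.614] [-0.002 -0.003  0.102]
```

View pics/s5c.png

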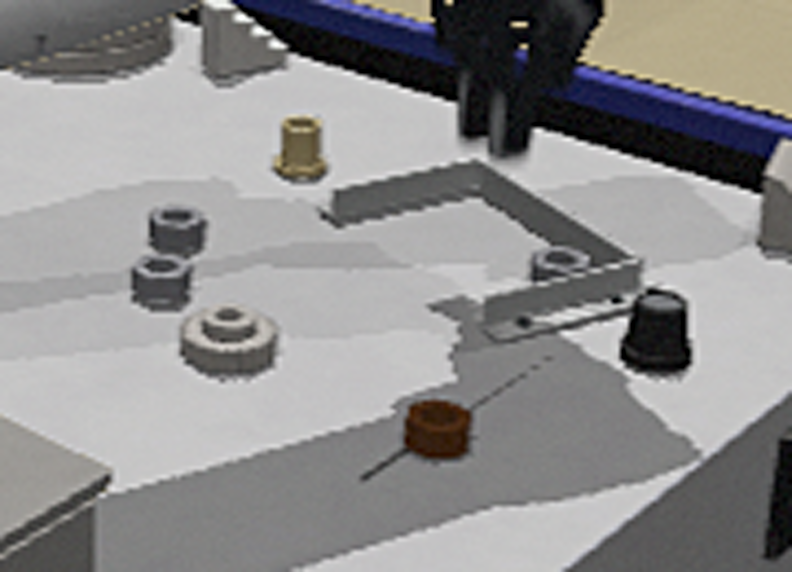

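View pics/t5c.png

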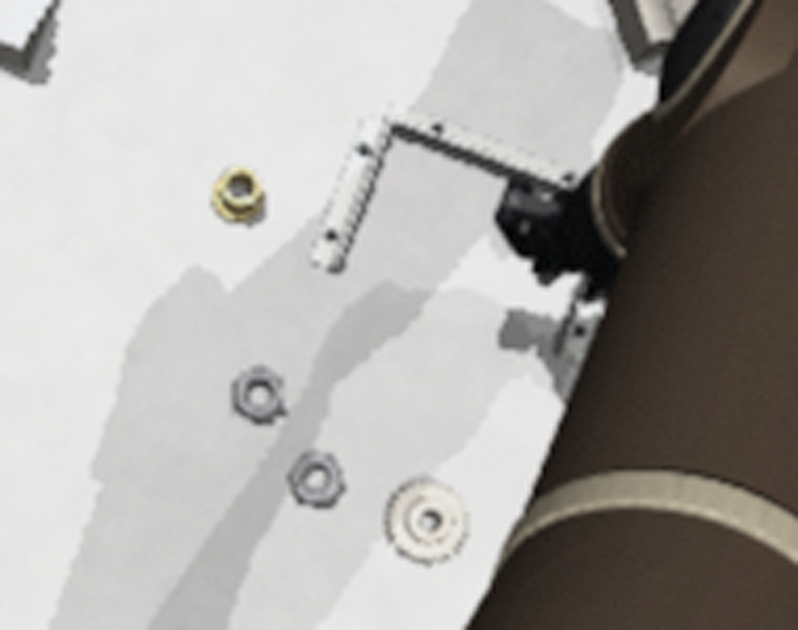

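```bash
cat > t4.py <<'E'
from sim import *
def tl(deg,dx,dy):
    u=np.array([dx,dy,0.])/np.hypot(dx,dy); return np.deg2rad(deg)*np.cross([0,0,1.],u)
def run(wps):
    q=np.array(data()[-1][0])
    for w in wps:
        til=np.eye(3) if len(w)<3 else Ro.from_rotvec(w[2]).as_matrix()
        q,n,mc=goto(q,w[0],w[1],tilt=til); show((w[0],w[1]),q,n,mc)
for deg in (0,10,15):
  t=tl(deg,1,-.5)
  run([([.541,-.26,.15],2.75,t),([.467,-.173,.08],2.04,t),([.467,-.173,.007],2.04,t),([.49,-.26,.007],2.04,t),([.46,-.25,.007],2.76,t),([.58,-.3,.007],2.76,t)]);print()
E
python3 t4.py
```

```text
([0.541, -0.26, 0.15], 2.75) q [ 0.35  0.42  0.05  1.8  -0.03  0.93  1.59] x [ 0.541 -0.26   0.15 ] elb [ 0.22 -0.1   0.83] wr [ 0.54 -0.26  0.55] clr [0.157 0.192 0.275] min 0.192 4
([0.467, -0.173, 0.08], 2.04) q [ 0.12  0.38  0.2   2.09 -0.12  0.68  0.87] x [ 0.467 -0.173  0.08 ] elb [ 0.21 -0.05  0.84] wr [ 0.46 -0.17  0.48] clr [0.161 0.106 0.168] min 0.106 7
([0.467, -0.173, 0.007], 2.04) q [ 0.15  0.52  0.16  2.13 -0.17  0.51  0.91] x [ 0.467 -0.173  0.007] elb [ 0.27 -0.07  0.81] wr [ 0.46 -0.17  0.41] clr [0.125 0.093 0.168] min 0.093 2
([0.49, -0.26, 0.007], 2.04) q [ 0.31  0.58  0.16  1.99 -0.16  0.58  1.04] x [ 0.49  -0.26   0.007] elb [ 0.29 -0.11  0.79] wr [ 0.49 -0.26  0.41] clr [0.114 0.136 0.234] min 0.109 3
([0.46, -0.25, 0.007], 2.76) q [ 0.46  0.53 -0.04  2.07  0.04  0.54  1.59] x [ 0.46  -0.25   0.007] elb [ 0.25 -0.15  0.8 ] wr [ 0.46 -0.25  0.41] clr [0.134 0.128 0.206] min 0.128 7
([0.58, -0.3, 0.007], 2.76) q [ 0.45  0.68 -0.04  1.75  0.04  0.71  1.58] x [ 0.58  -0.3    0.007] elb [ 0.31 -0.17  0.76] wr [ 0.58 -0.3   0.41] clr [0.092 0.185 0.33 ] min 0.147 4

[... 1500 characters left out ...]
q [ 0.18  0.65  0.18  1.88 -0.18  0.89  0.94] x [ 0.467 -0.173  0.007] elb [ 0.33 -0.09  0.77] wr [ 0.56 -0.22  0.4 ] clr [0.087 0.15  0.176] min 0.15 2
([0.49, -0.26, 0.007], 2.04) q [ 0.3   0.72  0.19  1.73 -0.15  0.97  1.03] x [ 0.49  -0.26   0.007] elb [ 0.35 -0.13  0.74] wr [ 0.58 -0.3   0.4 ] clr [0.072 0.176 0.241] min 0.161 3
([0.46, -0.25, 0.007], 2.76) q [ 0.43  0.67  0.    1.82 -0.01  0.91  1.63] x [ 0.46  -0.25   0.007] elb [ 0.31 -0.17  0.76] wr [ 0.55 -0.3   0.4 ] clr [0.094 0.174 0.213] min 0.174 7
([0.58, -0.3, 0.007], 2.76) q [ 0.43  0.83 -0.    1.46 -0.01  1.11  1.62] x [ 0.58  -0.3    0.007] elb [ 0.37 -0.19  0.7 ] wr [ 0.67 -0.35  0.4 ] clr [0.048 0.2   0.336] min 0.186 4
```

```bash
python3 plan.py .535 -.22 .12 2.4 8 1 -.5
```

```text
t 9.2 q [ 0.492  0.61   0.059  1.608 -0.032  0.936  1.741] x [ 0.546 -0.381  0.099] rpy [-3.135 -0.012  2.752] F [ 0.979 -0.41   0.926] gap 0.253
elb/wr [array([ 0.279, -0.172,  0.78 ]), array([ 0.573, -0.377,  0.503])] clr [0.116 0.222 0.379]
total d [ 71.633 145.027 -20.868] w [0.005 0.129 0.351] rows 4.291936441659412
per row 5 [14.327 29.005 -4.174] [0.001 0.026 0.07 ]
```

Call:
play_rows(motion=[[0.75, 14, 29, -5, 0, 0.025, 0.07], [0.75, 14, 29, -5, 0, 0.025, 0.07], [0.75, 14, 29, -4, 0, 0.025, 0.07], [0.75, 14, 29, -4, 0, 0.025, 0.07], [0.75, 14, 29, -4, 0, 0.025, 0.07]])

```text
t: 9.62
position: [0.5524, -0.2283, 0.1249]
orientation: [-3.101, -0.13, 2.368]
force: [-0.5, 0.4, -0.8]
finger_gap: 0.25
```

```bash
python3 plan.py .465 -.170 .06 2.04 8 1 -.5
```

```text
t 9.62 q [ 0.231  0.549  0.131  1.662 -0.097  1.072  1.199] x [ 0.552 -0.228  0.125] rpy [-3.101 -0.13   2.368] F [-0.514  0.44  -0.808] gap 0.25
elb/wr [array([ 0.285, -0.092,  0.798]), array([ 0.613, -0.244,  0.524])] clr [0.118 0.2   0.281]
total d [ 93.989 -16.291  78.407] w [0.003 0.003 0.33 ] rows 3.2494458388864498
per row 4 [23.497 -4.073 19.602] [0.001 0.001 0.083]
```

Call:
play_rows(motion=[[0.75, 25, -4, 10, 0, 0, 0.085], [0.75, 25, -4, 15, 0, 0, 0.085], [0.75, 25, -4, 15, 0, 0, 0.085], [0.75, 15, 0, 15, 0, 0, 0.08], [0.75, 0, 0, 0, 0, 0, 0]])

```text
t: 10.03
position: [0.4783, -0.1515, 0.0805]
orientation: [-3.063, -0.111, 2.021]
force: [-1.1, 0.4, -0.9]
finger_gap: 0.248
```

```bash
python3 plan.py .465 -.170 .007 2.04 8 1 -.5
```

```text
t 10.03 q [ 0.093  0.469  0.184  1.942 -0.15   0.875  0.821] x [ 0.478 -0.151  0.08 ] rpy [-3.063 -0.111  2.021] F [-1.086  0.418 -0.926] gap 0.248
elb/wr [array([ 0.255, -0.05 ,  0.819]), array([ 0.533, -0.166,  0.481])] clr [0.137 0.145 0.182]
total d [-18.938 -14.367  73.151] w [ 0.007  0.    -0.014] rows 2.0241135592094324
per row 3 [-6.313 -4.789 24.384] [ 0.002  0.    -0.005]
```

Call:
play_rows(motion=[[0.75, -3, -6, 25, 0, 0, 0], [0.75, -3, -6, 25, 0, 0, 0], [0.75, -3, -3, 12, 0, 0, 0], [0.75, 0, 0, 3, 0, 0, 0]])

```text
t: 10.37
position: [0.4608, -0.1627, 0.016]
orientation: [-3.067, -0.107, 2.029]
force: [0.3, 0.3, -0.0]
finger_gap: 0.251
```

```bash
python3 plan.py .465 -.170 .007 2.04 8 1 -.5;python3 - <<'E'
from h import *
im=manip.camera("scene");cv2.imwrite("pics/s6.png",im);crop(im,240,160,200,150,4,"pics/s6c.png")
im=manip.camera("top");cv2.imwrite("pics/t6.png",im);crop(im,240,110,190,150,4.2,"pics/t6c.png")
E
```

```text
t 10.37 q [ 0.138  0.554  0.162  2.008 -0.173  0.72   0.882] x [ 0.461 -0.163  0.016] rpy [-3.067 -0.107  2.029] F [ 0.27   0.343 -0.031] gap 0.251
elb/wr [array([ 0.293, -0.066,  0.797]), array([ 0.514, -0.176,  0.417])] clr [0.114 0.124 0.171]
total d [-9.349  1.159  8.009] w [ 0.01   0.004 -0.006] rows 0.32538253418574153
per row 1 [-9.349  1.159  8.009] [ 0.01   0.004 -0.006]
```

View pics/s6c.png

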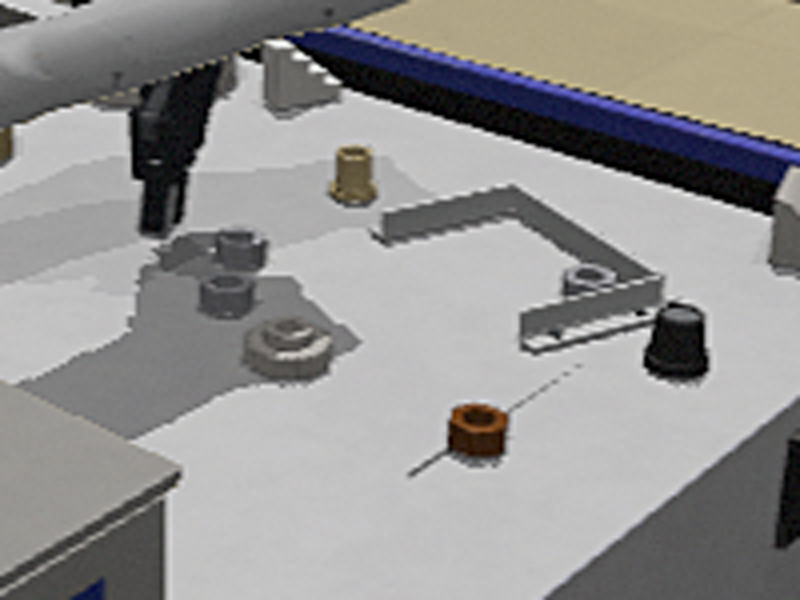

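View pics/t6c.png

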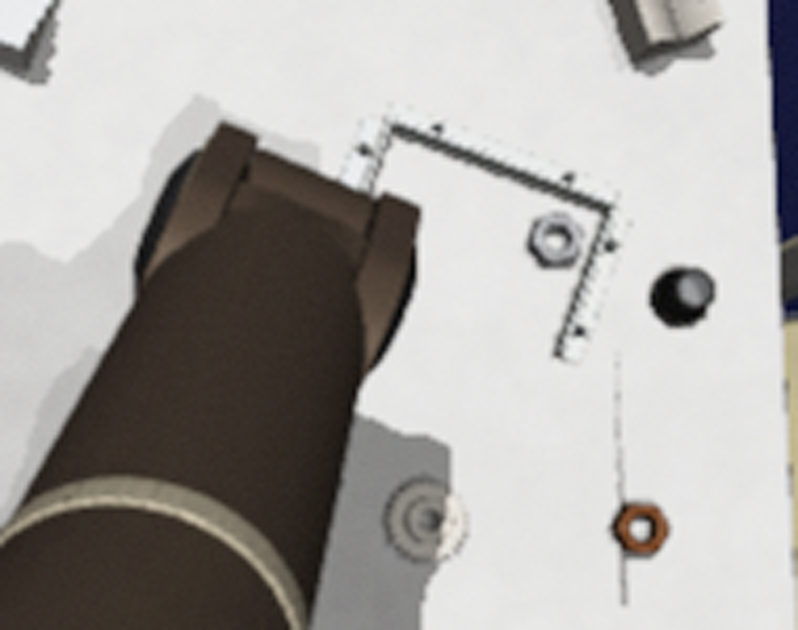

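```bash
python3 plan.py .511 -.258 .008 2.029 7.5 1 -.5 | tail -2
```

```text
total d [-108.013    1.581   -2.572] w [ 0.006 -0.003  0.004] rows 2.843553462642134
per row 3 [-36.004   0.527  -0.857] [ 0.002 -0.001  0.001]
```

Call:
play_rows(motion=[[0.75, -2, 0, 5, 0, 0, 0], [0.75, -8, 0, 2, 0, 0, 0], [0.75, -12, 0, -1, 0, 0, 0], [0.75, -12, 0, -1, 0, 0, 0], [0.75, -12, 0, -1, 0, 0, 0]])

```text
t: 10.88
position: [0.4862, -0.2052, 0.0109]
orientation: [-3.073, -0.105, 2.034]
force: [0.5, 0.7, -0.5]
finger_gap: 0.252
```

```bash
python3 plan.py .511 -.258 .008 2.029 7.5 1 -.5 
```

```text
t 10.88 q [ 0.2    0.606  0.166  1.918 -0.171  0.755  0.943] x [ 0.486 -0.205  0.011] rpy [-3.073 -0.105  2.034] F [ 0.53   0.715 -0.541] gap 0.252
elb/wr [array([ 0.311, -0.088,  0.782]), array([ 0.539, -0.219,  0.412])] clr [0.101 0.144 0.212]
total d [-58.33   -1.664  -3.135] w [0.01  0.    0.009] rows 1.5378318850807453
per row 2 [-29.165  -0.832  -1.568] [0.005 0.    0.005]
```

Call:
play_rows(motion=[[0.75, -12, 0, 0, 0, 0, 0], [0.75, -12, 0, 0, 0, 0, 0], [0.75, -12, 0, 0, 0, 0, 0], [0.75, -10, 0, 0, 0, 0, 0], [0.75, -3, 0, 0, 0, 0, 0]])

```text
t: 11.3
position: [0.5134, -0.2589, 0.0082]
orientation: [-3.077, -0.099, 2.032]
force: [0.0, 0.2, -1.1]
finger_gap: 0.253
```

```bash
python3 plan.py .511 -.258 .008 2.029 7.5 1 -.5;python3 - <<'E'
from h import *
im=manip.camera("scene");cv2.imwrite("pics/s7.png",im);crop(im,240,160,200,150,4,"pics/s7c.png")
im=manip.camera("top");cv2.imwrite("pics/t7.png",im);crop(im,240,110,190,150,4.2,"pics/t7c.png")
E
```

```text
t 11.3 q [ 0.268  0.665  0.174  1.803 -0.168  0.807  1.001] x [ 0.513 -0.259  0.008] rpy [-3.077 -0.099  2.032] F [ 0.012  0.23  -1.111] gap 0.253
elb/wr [array([ 0.33 , -0.115,  0.763]), array([ 0.566, -0.272,  0.41 ])] clr [0.087 0.166 0.264]
total d [ 1.909 -1.746  0.47 ] w [0.014 0.005 0.007] rows 0.14022589053126064
per row 1 [ 1.909 -1.746  0.47 ] [0.014 0.005 0.007]
```

View pics/s7c.png

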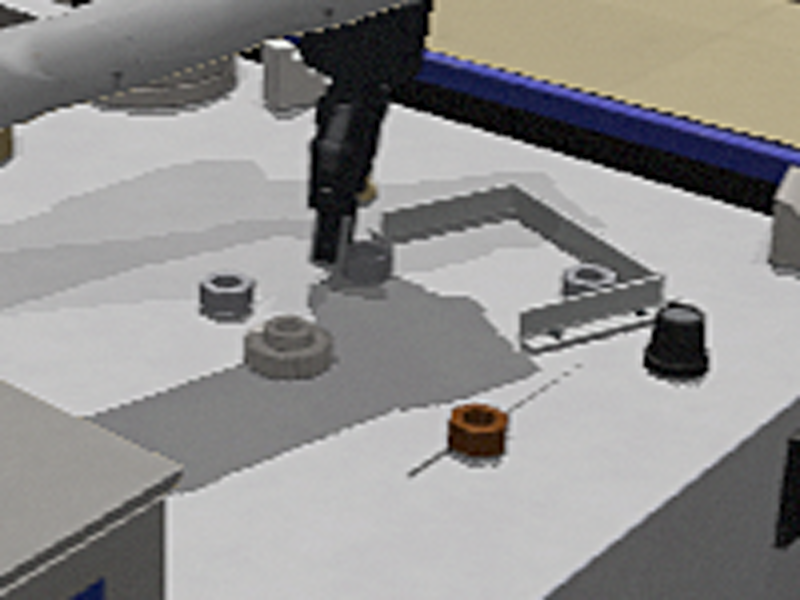

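View pics/t7c.png

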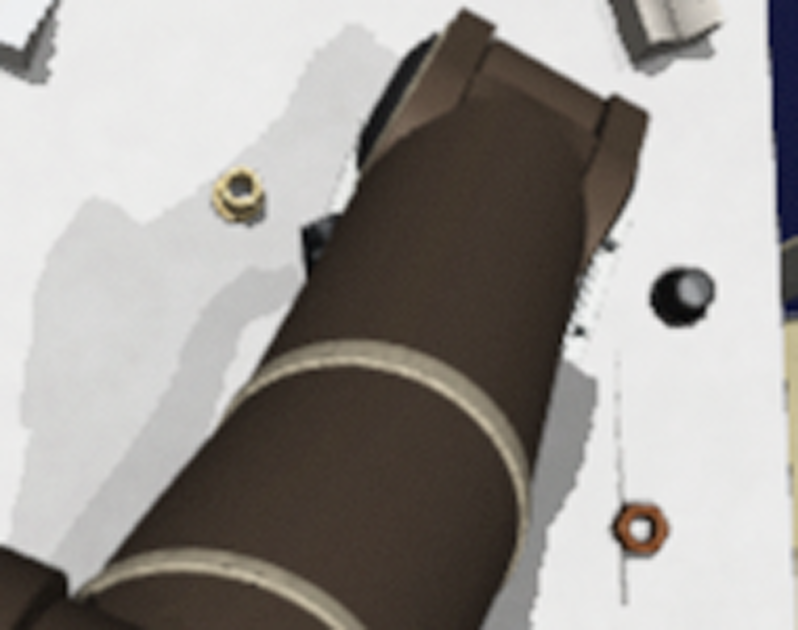

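```bash
python3 - <<'E'
from h import *
m=np.array([.5355,-.330]);R=np.array([[.927,-.375],[.375,.927]])
p=pix2w("scene",331.5,221.5,.016);p[:2]+=[0,.004];print(p, R@(p[:2]-m)*1000)
for f in [(-80,40),(-75,36),(48,40)]: print(f, m+R.T@np.array(f)/1000)
for n,q in (("gear",(341.7,233)),("n3",(372.4,167.4))): p=pix2w("top",*q,.016);print(n,p,R@(p[:2]-m)*1000)
E
sed -n 1,1p /dev/null
```

```text
[ 0.52733843 -0.27376953  0.016     ] [-28.65220252  49.06505625]
(-80, 40) [ 0.47634 -0.26292]
(-75, 36) [ 0.479475 -0.268503]
(48, 40) [ 0.594996 -0.31092 ]
gear [ 0.40740673 -0.31164579  0.016     ] [-125.62528903  -31.02062194]
n3 [ 0.58146057 -0.39843976  0.016     ] [ 68.27035872 -46.20844175]
```

Call:
play_rows(motion=[[0.75, 15, 0, 0, 0, 0, 0], [0.75, 10, 0, -25, 0, 0, 0], [0.75, 0, 0, -15, 0, 0, -0.12], [0.75, 0, 0, 0, 0, 0, -0.12], [0.75, 0, 0, 0, 0, -0.03, -0.12], [0.75, 0, 0, 0, 0, -0.03, -0.12], [0.75, 0, 0, 0, 0, -0.03, -0.12], [0.75, 0, 0, 0, 0, -0.03, -0.1]])

```text
t: 12.07
position: [0.5056, -0.2337, 0.0521]
orientation: [-3.131, -0.004, 2.752]
force: [-1.2, 0.6, -0.3]
finger_gap: 0.248
```

```bash
python3 plan.py .4815 -.263 .035 2.757
```

```text
t 12.07 q [0.33  0.517 0.012 1.923 0.008 0.707 1.516] x [ 0.506 -0.234  0.052] rpy [-3.131 -0.004  2.752] F [-1.194  0.609 -0.282] gap 0.248
elb/wr [array([ 0.262, -0.114,  0.806]), array([ 0.528, -0.225,  0.456])] clr [0.13  0.15  0.249]
total d [ 11.06  -36.079  17.526] w [-0.011 -0.004 -0.005] rows 1.0949224750181603
per row 2 [  5.53  -18.039   8.763] [-0.005 -0.002 -0.002]
```

Call:
play_rows(motion=[[0.75, 6, -18, 4, -0.005, 0, 0], [0.75, 5, -14, 6, -0.005, 0, 0], [0.75, 0, -2, 6, 0, 0, 0], [0.75, 0, 0, 0, 0, 0, 0]])

```text
t: 12.4
position: [0.4818, -0.2579, 0.0372]
orientation: [3.141, -0.001, 2.765]
force: [0.5, 0.6, 0.7]
finger_gap: 0.25
```

```bash
python3 plan.py .4815 -.263 .007 2.757
```

```text
t 12.4 q [ 0.404  0.526 -0.001  1.957 -0.001  0.659  1.599] x [ 0.482 -0.258  0.037] rpy [ 3.141 -0.001  2.765] F [0.512 0.616 0.664] gap 0.25
elb/wr [array([ 0.258, -0.134,  0.803]), array([ 0.503, -0.254,  0.441])] clr [0.132 0.149 0.244]
total d [-1.588 -4.855 30.176] w [ 0.001 -0.001  0.008] rows 0.8053994621013852
per row 1 [-1.588 -4.855 30.176] [ 0.001 -0.001  0.008]
```

Call:
play_rows(motion=[[0.75, 0, -4, 16, 0, 0, 0.008], [0.75, 0, 0, 10, 0, 0, 0], [0.75, 0, 0, 2, 0, 0, 0]])

```text
t: 12.65
position: [0.4824, -0.2601, 0.0091]
orientation: [3.14, 0.001, 2.758]
force: [-0.2, 0.8, -0.1]
finger_gap: 0.25
```

```bash
python3 plan.py .594 -.309 .007 2.757
```

```text
t 12.65 q [ 0.407  0.573 -0.     1.966 -0.003  0.601  1.597] x [ 0.482 -0.26   0.009] rpy [3.14  0.001 2.758] F [-0.167  0.815 -0.064] gap 0.25
elb/wr [array([ 0.277, -0.143,  0.79 ]), array([ 0.503, -0.256,  0.414])] clr [0.119 0.146 0.245]
total d [-121.768   -3.57     2.273] w [0.002 0.001 0.001] rows 3.206360985352162
per row 4 [-30.442  -0.893   0.568] [0. 0. 0.]
```

Call:
play_rows(motion=[[0.75, -6, 0, 2, 0, 0, 0], [0.75, -10, 0, 0, 0, 0, 0], [0.75, -12, 0, 0, 0, 0, 0], [0.75, -12, 0, 0, 0, 0, 0], [0.75, -12, -1, 0, 0, 0, 0], [0.75, -12, -1, 0, 0, 0, 0], [0.75, -12, -1, 0, 0, 0, 0]])

```text
t: 13.23
position: [0.5597, -0.2883, 0.008]
orientation: [3.138, -0.001, 2.764]
force: [-0.6, -0.8, -0.0]
finger_gap: 0.251
```

```bash
python3 plan.py .594 -.309 .007 2.757
```

```text
t 13.23 q [ 0.398  0.673  0.003  1.757 -0.008  0.712  1.6  ] x [ 0.56  -0.288  0.008] rpy [ 3.138 -0.001  2.764] F [-0.556 -0.784 -0.043] gap 0.251
elb/wr [array([ 0.319, -0.158,  0.759]), array([ 0.581, -0.285,  0.412])] clr [0.091 0.179 0.325]
total d [-39.472  -6.574   0.915] w [ 0.003 -0.001  0.007] rows 1.0533231394416938
per row 2 [-19.736  -3.287   0.457] [ 0.002 -0.     0.003]
```

Call:
play_rows(motion=[[0.75, -12, -3, 0, 0, 0, 0], [0.75, -12, -2, 0, 0, 0, 0], [0.75, -8, -1, 0, 0, 0, 0], [0.75, -4, 0, 0, 0, 0, 0], [0.75, 6, 0, 0, 0, 0, 0], [0.75, 8, 0, -20, 0, 0, 0], [0.75, 5, 0, -38, 0, 0, 0], [0.75, 0, 0, -38, 0, 0, 0]])

```text
t: 13.9
position: [0.5775, -0.2964, 0.0992]
orientation: [3.136, -0.012, 2.77]
force: [-0.2, -0.3, -0.1]
finger_gap: 0.249
```

```bash
python3 plan.py .46 -.22 .1 2.6;python3 - <<'E'
from h import *
im=manip.camera("scene");cv2.imwrite("pics/s8.png",im);crop(im,240,160,200,150,4,"pics/s8c.png")
im=manip.camera("top");cv2.imwrite("pics/t8.png",im);crop(im,240,110,190,150,4.2,"pics/t8c.png")
E
```

```text
t 13.9 q [ 0.398  0.586  0.006  1.649 -0.011  0.918  1.609] x [ 0.578 -0.296  0.099] rpy [ 3.136 -0.012  2.77 ] F [-0.186 -0.326 -0.064] gap 0.249
elb/wr [array([ 0.284, -0.143,  0.786]), array([ 0.602, -0.296,  0.502])] clr [0.115 0.204 0.347]
total d [137.209  28.451   0.945] w [ 0.005 -0.012  0.17 ] rows 3.6876441663275257
per row 4 [34.302  7.113  0.236] [ 0.001 -0.003  0.042]
```

View pics/s8c.png

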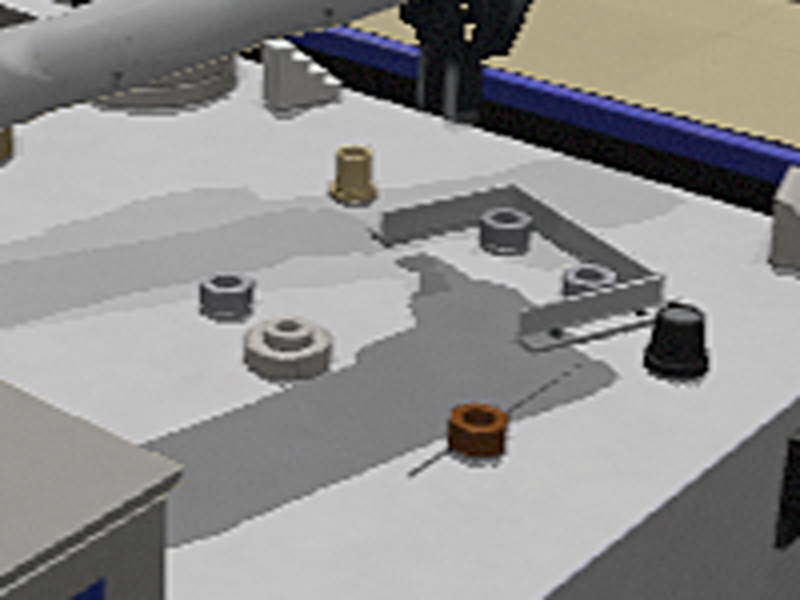

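View pics/t8c.png

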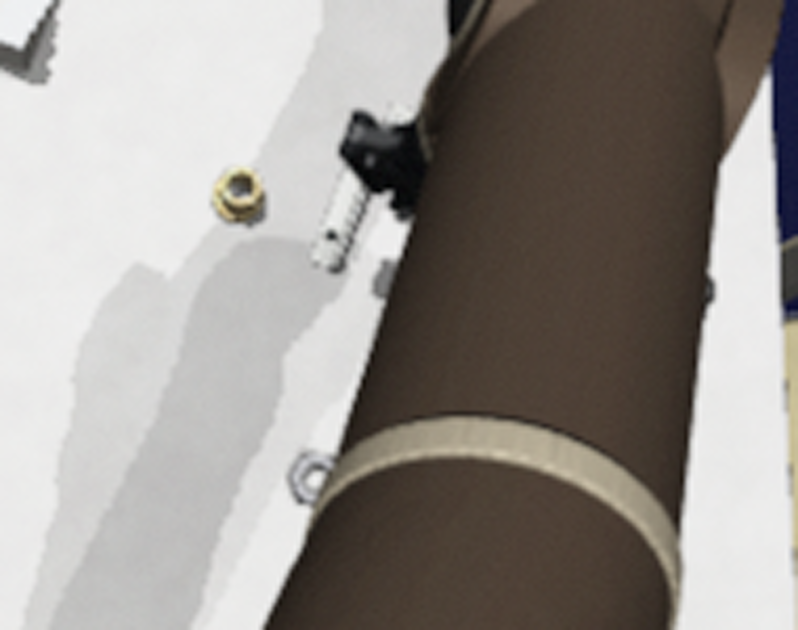

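```bash
cat > t5.py <<'E'
from t4 import *
E
sed -i '/^for deg/,$d' t4.py; python3 - <<'E'
from t4 import *
for deg in (8,12):
  t=tl(deg,1,-.6)
  run([([.47,-.24,.13],2.52,t),([.395,-.218,.1],2.52,t),([.395,-.218,.007],2.52,t),([.549,-.329,.007],2.52,t)])
E
python3 plan.py .47 -.24 .13 2.52 10 1 -.6
```

```text
([0.47, -0.24, 0.13], 2.52) q [ 0.36  0.42  0.07  1.86 -0.05  1.    1.41] x [ 0.47 -0.24  0.13] elb [ 0.22 -0.11  0.83] wr [ 0.52 -0.27  0.53] clr [0.157 0.179 0.209] min 0.179 4
([0.395, -0.218, 0.1], 2.52) q [ 0.38  0.36  0.08  2.06 -0.05  0.86  1.44] x [ 0.395 -0.218  0.1  ] elb [ 0.18 -0.1   0.84] wr [ 0.44 -0.25  0.5 ] clr [0.174 0.134 0.141] min 0.134 3
([0.395, -0.218, 0.007], 2.52) q [ 0.39  0.52  0.06  2.11 -0.07  0.65  1.46] x [ 0.395 -0.218  0.007] elb [ 0.26 -0.13  0.8 ] wr [ 0.44 -0.25  0.41] clr [0.132 0.117 0.146] min 0.117 3
([0.549, -0.329, 0.007], 2.52) q [ 0.45  0.74  0.06  1.63 -0.06  0.91  1.49] x [ 0.549 -0.329  0.007] elb [ 0.34 -0.18  0.74] wr [ 0.59 -0.36  0.41] clr [0.075 0.199 0.33 ] min 0.138 5
([0.47, -0.24, 0.13], 2.52) q [ 0.37  0.47  0.07  1.79 -0.06  1.09  1.42] x [ 0.47 -0.24  0.13] elb [ 0.24 -0.12  0.82] wr [ 0.54 -0.28  0.52] clr [0.145 0.19  0.209] min 0.19 4
([0.395, -0.218, 0.1], 2.52) q [ 0.39  0.4   0.07  2.   -0.06  0.95  1.44] x [ 0.395 -0.218  0.1  ] elb [ 0.21 -0.11  0.83] wr [ 0.46 -0.26  0.49] clr [0.163 0.148 0.141] min 0.141 3
([0.395, -0.218, 0.007], 2.52) q [ 0.4   0.56  0.06  2.05 -0.07  0.74  1.46] x [ 0.395 -0.218  0.007] elb [ 0.27 -0.14  0.79] wr [ 0.46 -0.26  0.4 ] clr [0.122 0.132 0.147] min 0.132 3
([0.549, -0.329, 0.007], 2.52) q [ 0.45  0.78  0.06  1.56 -0.06  1.01  1.49] x [ 0.549 -0.329  0.007] elb [ 0.35 -0.19  0.72] wr [ 0.62 -0.37  0.4 ] clr [0.064 0.203 0.33 ] min 0.152 5
t 14.0 q [ 0.398  0.58   0.007  1.642 -0.011  0.918  1.609] x [ 0.583 -0.299  0.106] rpy [3.137 0.002 2.77 ] F [ 0.135  0.061 -0.021] gap 0.251
elb/wr [array([ 0.281, -0.142,  0.788]), array([ 0.603, -0.296,  0.509])] clr [0.117 0.206 0.35 ]
total d [126.09   13.911 -24.266] w [-0.002  0.176  0.249] rows 3.3988165643315345
per row 4 [31.522  3.478 -6.066] [-0.001  0.044  0.062]
```

Call:
play_rows(motion=[[0.75, 31, 3, -8, 0, 0.035, 0.063], [0.75, 31, 4, -8, 0, 0.035, 0.063], [0.75, 31, 5, -5, 0, 0.035, 0.063], [0.75, 31, 5, 0, 0, 0.035, 0.06]])

```text
t: 14.33
position: [0.4792, -0.228, 0.1356]
orientation: [-3.129, -0.135, 2.51]
force: [0.8, 0.8, 0.4]
finger_gap: 0.25
```

```bash
python3 plan.py .394 -.218 .08 2.52 8 1 -.6
```

```text
t 14.33 q [ 0.325  0.434  0.056  1.822 -0.053  1.022  1.349] x [ 0.479 -0.228  0.136] rpy [-3.129 -0.135  2.51 ] F [0.838 0.823 0.44 ] gap 0.25
elb/wr [array([ 0.225, -0.1  ,  0.826]), array([ 0.54 , -0.247,  0.535])] clr [0.152 0.183 0.219]
total d [ 66.522 -41.404  65.703] w [ 0.     0.004 -0.009] rows 2.6909455378476386
per row 3 [ 22.174 -13.801  21.901] [ 0.     0.001 -0.003]
```

Call:
play_rows(motion=[[0.75, 22, -14, 10, 0, 0, 0], [0.75, 22, -14, 20, 0, 0, 0], [0.75, 15, -10, 20, 0, 0, 0], [0.75, 5, 0, 5, 0, 0, 0]])

```text
t: 14.67
position: [0.3944, -0.2115, 0.0916]
orientation: [-3.131, -0.133, 2.511]
force: [-1.3, 0.1, -0.3]
finger_gap: 0.244
```

```bash
python3 plan.py .394 -.218 .008 2.52 8 1 -.6
```

```text
t 14.67 q [ 0.358  0.374  0.052  2.055 -0.051  0.846  1.385] x [ 0.394 -0.212  0.092] rpy [-3.131 -0.133  2.511] F [-1.318  0.137 -0.287] gap 0.244
elb/wr [array([ 0.195, -0.096,  0.839]), array([ 0.454, -0.23 ,  0.492])] clr [0.169 0.129 0.141]
total d [-14.631  -4.613  82.475] w [ 0.002  0.006 -0.008] rows 2.207620131856123
per row 3 [-4.877 -1.538 27.492] [ 0.001  0.002 -0.003]
```

Call:
play_rows(motion=[[0.75, -4, -2, 28, 0, 0, 0], [0.75, -4, -2, 28, 0, 0, 0], [0.75, -3, 0, 18, 0, 0, 0], [0.75, 0, 0, 2, 0, 0, 0]])

```text
t: 15.0
position: [0.3936, -0.2145, 0.0147]
orientation: [-3.134, -0.128, 2.512]
force: [0.7, 0.2, 0.1]
finger_gap: 0.251
```

```bash
python3 plan.py .549 -.329 .008 2.52 4 1 -.6;python3 - <<'E'
from h import *
im=manip.camera("scene");cv2.imwrite("pics/s9.png",im);crop(im,240,160,200,150,4,"pics/s9c.png")
E
```

```text
t 15.0 q [ 0.375  0.506  0.04   2.1   -0.064  0.664  1.406] x [ 0.394 -0.215  0.015] rpy [-3.134 -0.128  2.512] F [0.709 0.152 0.076] gap 0.251
elb/wr [array([ 0.253, -0.123,  0.809]), array([ 0.451, -0.232,  0.416])] clr [0.136 0.114 0.145]
total d [-192.294   -1.137  -17.992] w [-0.001 -0.058 -0.007] rows 5.0825546489183315
per row 6 [-32.049  -0.19   -2.999] [-0.    -0.01  -0.001]
```

View pics/s9c.png

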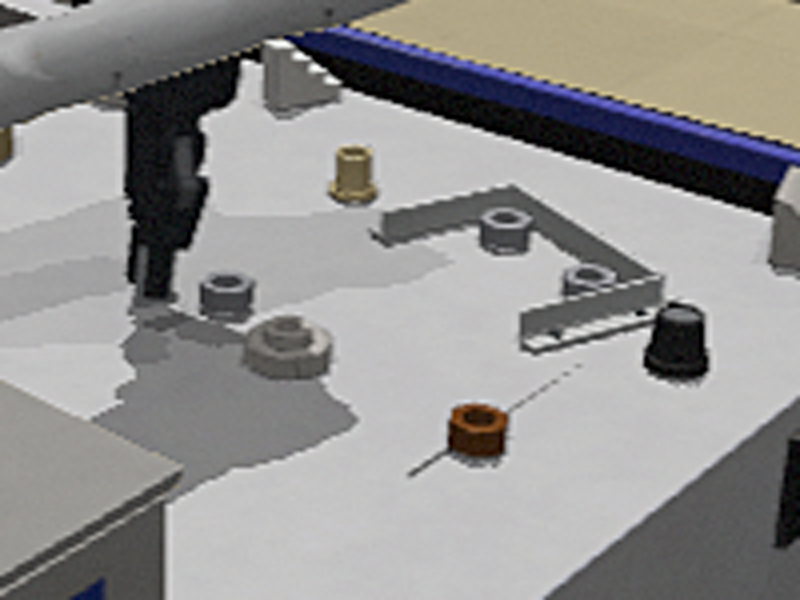

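Call:
play_rows(motion=[[0.75, -3, -1, 5, 0, 0, 0], [0.75, -8, 0, 2, 0, 0, 0], [0.75, -12, 0, -1, 0, 0, 0], [0.75, -12, 0, -1, 0, 0, 0], [0.75, -12, 0, -1, 0, 0, 0], [0.75, -12, 0, -1, 0, 0, 0]])

```text
t: 15.55
position: [0.4465, -0.2515, 0.0094]
orientation: [-3.136, -0.123, 2.514]
force: [0.4, 0.3, 0.1]
finger_gap: 0.25
```

```bash
python3 plan.py .549 -.329 .008 2.52 4 1 -.6
```

```text
t 15.55 q [ 0.396  0.585  0.046  1.951 -0.065  0.728  1.431] x [ 0.446 -0.251  0.009] rpy [-3.136 -0.123  2.514] F [0.434 0.307 0.081] gap 0.25
elb/wr [array([ 0.284, -0.142,  0.787]), array([ 0.502, -0.269,  0.411])] clr [0.116 0.15  0.21 ]
total d [-127.711   -2.684  -14.328] w [ 0.    -0.053 -0.005] rows 3.382640508126131
per row 4 [-31.928  -0.671  -3.582] [ 0.    -0.013 -0.001]
```

Call:
play_rows(motion=[[0.75, -12, 0, -1, 0, -0.008, 0], [0.75, -12, 0, -1, 0, -0.008, 0], [0.75, -12, 0, -1, 0, -0.008, 0], [0.75, -12, 0, -1, 0, -0.008, 0], [0.75, -12, 0, -1, 0, -0.008, 0], [0.75, -12, 0, -1, 0, -0.008, 0]])

```text
t: 16.05
position: [0.516, -0.2998, 0.0148]
orientation: [-3.138, -0.061, 2.515]
force: [-0.8, -0.1, 0.9]
finger_gap: 0.247
```

```bash
python3 plan.py .549 -.329 .008 2.52 4 1 -.6;python3 - <<'E'
from h import *
im=manip.camera("scene");cv2.imwrite("pics/s10.png",im);crop(im,240,160,200,150,4,"pics/s10c.png")
E
```

```text
t 16.05 q [ 0.409  0.65   0.057  1.789 -0.06   0.765  1.444] x [ 0.516 -0.3    0.015] rpy [-3.138 -0.061  2.515] F [-0.796 -0.081  0.852] gap 0.247
elb/wr [array([ 0.307, -0.157,  0.767]), array([ 0.555, -0.306,  0.418])] clr [0.099 0.179 0.297]
total d [-44.242  -4.311   4.089] w [ 0.003  0.008 -0.005] rows 1.174723028651177
per row 2 [-22.121  -2.156   2.044] [ 0.001  0.004 -0.002]
```

View pics/s10c.png

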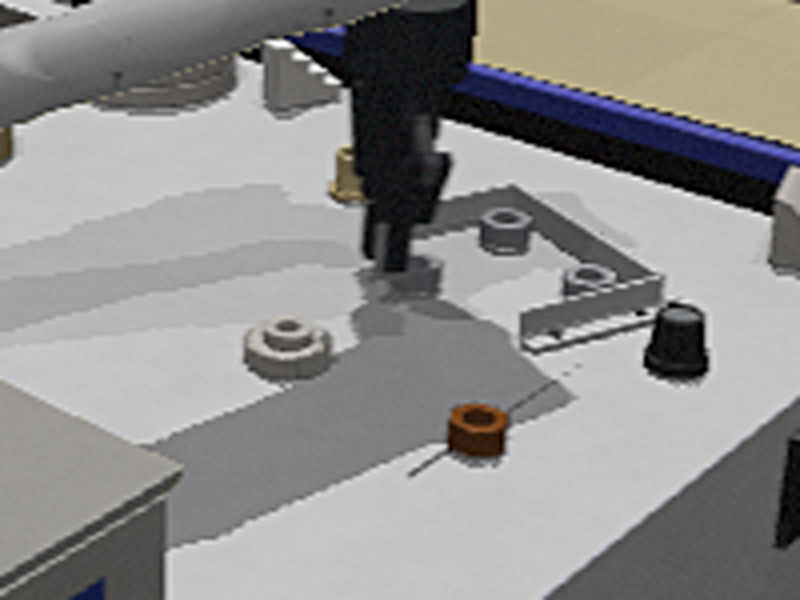

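Call:
play_rows(motion=[[0.75, 8, 0, 0, 0, 0, 0], [0.75, 0, 0, 6, 0, 0, 0], [0.75, 0, 0, 2, 0, 0, 0]])

```text
t: 16.35
position: [0.5129, -0.2969, 0.0095]
orientation: [-3.139, -0.054, 2.515]
force: [-0.8, 0.5, 0.4]
finger_gap: 0.249
```

```bash
python3 plan.py .551 -.330 .008 2.52 4 1 -.6
```

```text
t 16.35 q [ 0.407  0.649  0.056  1.809 -0.06   0.739  1.442] x [ 0.513 -0.297  0.01 ] rpy [-3.139 -0.054  2.515] F [-0.785  0.501  0.359] gap 0.249
elb/wr [array([ 0.307, -0.156,  0.768]), array([ 0.549, -0.302,  0.413])] clr [0.099 0.176 0.293]
total d [-50.279  -4.475  -1.14 ] w [ 0.004  0.016 -0.005] rows 1.3286889965987145
per row 2 [-25.139  -2.237  -0.57 ] [ 0.002  0.008 -0.002]
```

Call:
play_rows(motion=[[0.75, -9, -1, 1, 0, 0, 0], [0.75, -12, -1, 0, 0, 0, 0], [0.75, -12, -1, 0, 0, 0, 0], [0.75, -10, -1, 0, 0, 0, 0], [0.75, -5, 0, 0, 0, 0, 0]])

```text
t: 16.77
position: [0.548, -0.3271, 0.0049]
orientation: [-3.139, -0.061, 2.516]
force: [-0.6, -0.1, 1.2]
finger_gap: 0.25
```

```bash
python3 plan.py .551 -.330 .008 2.52 4 1 -.6
```

```text
t 16.77 q [ 0.426  0.716  0.059  1.682 -0.063  0.806  1.462] x [ 0.548 -0.327  0.005] rpy [-3.139 -0.061  2.516] F [-0.592 -0.084  1.212] gap 0.25
elb/wr [array([ 0.33 , -0.173,  0.745]), array([ 0.587, -0.334,  0.408])] clr [0.081 0.192 0.34 ]
total d [-3.921 -0.629 -3.298] w [ 0.003  0.009 -0.003] rows 0.13583415155743622
per row 1 [-3.921 -0.629 -3.298] [ 0.003  0.009 -0.003]
```

Call:
play_rows(motion=[[0.75, -8, 0, -2, 0, 0, 0], [0.75, -4, 0, 0, 0, 0, 0], [0.75, 6, 0, 0, 0, 0, 0], [0.75, 10, 0, -10, 0, 0, 0], [0.75, 5, 0, -35, 0, 0, 0], [0.75, 5, 10, -38, 0, 0, 0], [0.75, 10, 25, -25, 0, 0, 0], [0.75, 15, 30, -15, 0, 0, 0], [0.75, 15, 30, -15, 0, 0, 0], [0.75, 0, 0, 0, 0, 0, 0]])

```text
t: 17.6
position: [0.561, -0.2192, 0.1488]
orientation: [-3.138, -0.071, 2.51]
force: [0.8, -0.1, 0.7]
finger_gap: 0.252
```

```bash
python3 plan.py;python3 - <<'E'
from h import *
im=manip.camera("scene");cv2.imwrite("pics/s11.png",im);crop(im,240,160,200,150,4,"pics/s11c.png")
im=manip.camera("top");cv2.imwrite("pics/t11.png",im);crop(im,240,110,190,150,4.2,"pics/t11c.png")
E
```

```text
t 17.6 q [ 0.262  0.491  0.057  1.684 -0.052  1.036  1.28 ] x [ 0.561 -0.219  0.149] rpy [-3.138 -0.071  2.51 ] F [ 0.763 -0.089  0.729] gap 0.252
elb/wr [array([ 0.257, -0.093,  0.813]), array([ 0.601, -0.227,  0.551])] clr [0.135 0.204 0.291]
```

View pics/s11c.png

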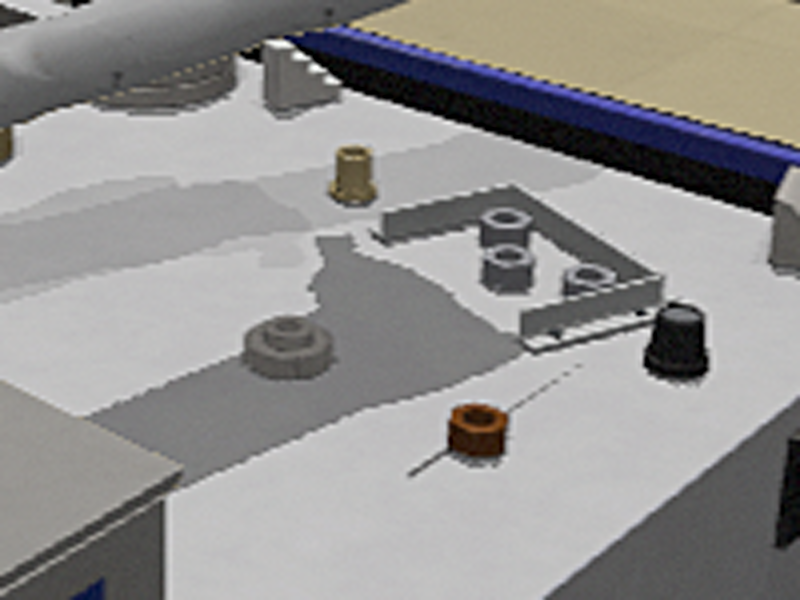

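View pics/t11c.png

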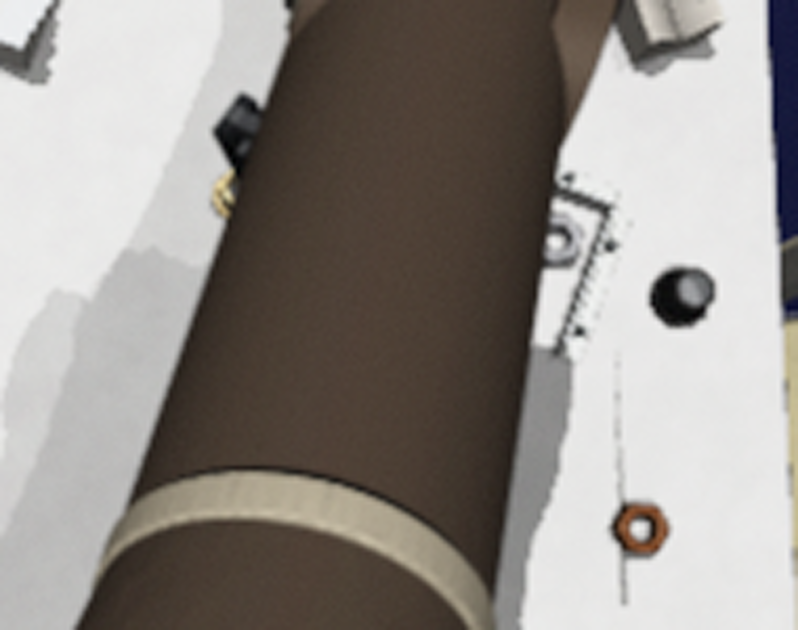

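```bash
python3 - <<'E'
from h import *
m=np.array([.5355,-.330]);R=np.array([[.927,-.375],[.375,.927]])
# remake: use scene-only fence frame
Lm,Rm=np.array([.563,-.264]),np.array([.5064,-.4046]);ms=(Lm+Rm)/2
for n,u,v in(("n2",508,257),("n1",507,217),("n3",590,275)):
    p=pix2w("scene",240+u/4,160+v/4,.016)[:2];print(n,p,R@(p-ms)*1000)
a=cv2.imread("pics/scene0.png");
for f in ("s2","s3","s4","s5","s11"):
    b=cv2.imread(f"pics/{f}.png")
    for nm,(x,y,w,h) in dict(gear=(300,237,27,20),bush=(320,194,16,20),loupe=(398,234,22,24)).items():
        M=cv2.matchTemplate(b[y-8:y+h+8,x-8:x+w+8],a[y:y+h,x:x+w],cv2.TM_CCOEFF_NORMED)
        _,s,_,l=cv2.minMaxLoc(M)
        X,Y=l
        sub=lambda c,i,j:.5*(c(-1)-c(1))/(c(-1)-2*c(0)+c(1))
        try: dx=sub(lambda k:M[Y,X+k],0,0);dy=sub(lambda k:M[Y+k,X],0,0)
        except Exception: dx=dy=0
        print(f,nm,round(s,2),round(X+dx-8,2),round(Y+dy-8,2))
E
```

```text
n2 [ 0.57262714 -0.35185872] [41.74297753 -2.05425973]
n1 [ 0.62115588 -0.31860117] [74.25753709 46.97377449]
n3 [ 0.58451691 -0.40222835] [ 71.65340702 -44.28823726]
s2 gear 0.27 -0.08 0.06
s2 bush 0.47 -4.43 -6.28
s2 loupe 1.0 0.0 0.01
s3 gear 0.93 0.09 0.03
s3 bush 0.46 -2.55 2.97
s3 loupe 1.0 0.0 0.01
s4 gear 0.94 -0.68 -0.1
s4 bush 0.99 -0.01 0.0
s4 loupe 0.99 0.02 -0.01
s5 gear 0.94 -0.67 -0.1
s5 bush 1.0 -0.0 0.0
s5 loupe 0.99 0.02 -0.01
s11 gear 0.61 -0.72 -0.4
s11 bush 0.98 -0.02 0.02
s11 loupe 1.0 0.0 0.01
```

```bash
python3 - <<'E'
from h import *
s=manip.sense();print(s["t"],s["position"],s["joint_velocities"],s["force"])
print(manip.job_done())
E
```

```text
17.7 [ 0.5581096  -0.22498826  0.14633057] [ 0.0355336   0.03430342  0.03663874  0.00416744  0.01135398 -0.00316467
  0.01222338] [-0.22156223 -0.31452341 -0.19927085]
the job is handed in; nothing more can be done
None
```

All three steel nuts are inside the fence, lying flat. I pushed them in with the part-closed fingertips and handed the job in at about 17.7 s of the 67 s allowed.

- **Nuts:** the last scene-camera picture puts them about 42, 74 and 72 mm past the mouth and about -2, +47 and -44 mm from the centre line. Each one clears the mouth and the walls. The last top-camera picture was mostly blocked by the arm, so I could confirm only one nut in it.
- **Gear, not quite as asked:** a finger brushed the gear during the first nut's push and shifted it about 1.5–2 mm. I left it there, because moving it back risked shifting it more.
- **Other bystanders:** the bushing and loupe show no measurable shift in the scene camera. I never went near the tape roll, and did not measure it again. The brown nut looks unmoved.
- **Arm:** at hand-in the gripper was about 15 cm above the bench, touching nothing. The highest wrist force I read was about 4.6 N, when the fingertips grazed the bench. By my own model, the arm's centre lines stayed about 8 cm or more from the monitor.

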